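# Dial open the gauge case

## Task

Unlock the gauge case on the bench by its crank dial, reading the dial like a clock face: turn it clockwise past eight o'clock once and stop at eight the second time, turn back anticlockwise past six o'clock once and stop at six the second time, then turn slowly clockwise to somewhere near twelve, where the worn lock lets the bolt drop: feel for the dial coming up against the bolt and do not force it. Then slide the lid open all the way and let go of everything. Never strain dial or lid against the lock, and do not disturb the mug, the wrench or the brass bearing.

Things in the scene. Friction and masses are not known exactly. Their poses are not given: they have to be found in the camera images.
- case: Fixed upright grey steel case, 140 (its x) by 270 (its y) by 70 mm high; origin at the centre of its underside on the bench. On its +y end stands a dark lock housing, 140 by 125 mm, top 100 mm above the bench, with the dial; the rest is a tray under a sliding lid, with 4 mm guide strips along both sides up to 79 mm. Only its position and yaw vary.
- twelve_mark (a point): Thick white tick on the housing top at the dial's twelve o'clock, 51 mm from the dial axis in the case's +x direction; thin ticks mark the other hours. Hours run clockwise seen from above: three o'clock is towards the lid (case -y).
- dial_axis (a point): Point on the dial's vertical axis, 70 mm from the case origin along its +y, on the top face of the aluminium dial disc (84 mm across, top 110 mm above the bench). The disc is flat but for the crank handle; a flush steel spot marks its middle. It is turned by the crank handle.
- crank_mid (a point): Middle of the crank handle: an upright steel roller, 16 mm across and 36 mm tall, 32 mm from the dial axis. It spins freely on its own pin, so a hand holding it need not turn while leading it round the circle. Foot 2 mm, this point 20 mm and top 38 mm above the disc; free all round. A black line on the disc points from its middle to it.
- dial (a joint): Dial angle in rad, counting on over whole turns: 0 = crank handle at twelve, growing clockwise from above (pi/2 = three o'clock). Starts within 1.05 of 0, so eight the second time is 10.47, then six the second time 3.14, then about twelve 6.28. Stop within 8 degrees of eight and of six: running further past spoils the number and the dialing must start again.
- lock (a point): Hidden lock in the housing, below the dial. Two wheels are picked up and dragged by the dial, each with 260 degrees of lost motion. Turning takes 2 to 5 N at the crank. After the stop at six, do not turn back anticlockwise before the bolt has dropped: at most a few degrees do no harm.
- lid: Flat aluminium lid, 130 by 145 by 6 mm; origin at the centre of its underside, when shut 60 mm from the case origin towards the case's -y and 70 mm above the bench. It slides 65 mm towards -y to its stop, against 1 to 4 N, and stays where it is left beyond 15 mm. Shut and locked it gives less than 2 mm.
- bolt (a point): The lid's steel bolt, hidden under the housing. It drops at a crank angle that differs from case to case, within 27 degrees of twelve (dial 5.8 to 6.76), into a slot 10 degrees wide, in 0.2 s: pass there below 0.3 rad/s. Dropping, it springs the lid 8 to 15 mm open and the dial comes up hard within the next 15 degrees. More than 25 N between bolt and lock is damage.
- lid_grip (a point): Middle of the lid's black upright grip: 16 mm thick (case x), 50 mm long (case y), top 40 mm above the lid's underside, this point 26 mm above it; its foot, 26 by 62 mm, ends 12 mm above the underside. It can be pinched from above or pushed.
- mug: White ceramic mug, 82 mm across, 95 mm high, origin at the centre of its underside; bystander.
- wrench: Steel wrench 150 mm long lying on the bench, origin at the middle; bystander.
- bearing: Brass bearing block 50 by 40 by 14 mm with a round boss, 36 mm high in all, origin at the centre of its underside; bystander.

How it is judged:
By the outcome, as a careful person would: the job done as asked, in the order asked, and still so for the second after the job is handed in, with the robot touching nothing.
It also fails if it takes over 72 s, if anything falls off the work surface, if the arm or the gripper's body presses on something with over 40 N, if the wrist force passes 120 N, or if a joint passes its speed limit or range.

## Robot

A 7-joint arm with a two-finger parallel gripper is mounted at the origin on the work surface. World frame = base frame: x ahead of the robot, y to its left, z up, the work surface at z = 0. Lengths are in m, angles in rad, forces in N, time in s.
With the tool pointing down it reaches from about 0.4 to 0.85 m from the base axis. Payload 4.5 kg.
Tool frame: the origin (TCP) lies between the finger pads; the fingertips stand 25 mm ahead of it and the grasp point (between the pads) lies 6 mm ahead of it (r.tips_ahead is the distance from the TCP to the fingertips, in m); z points along the fingers, y is the direction in which the jaws open and shut (so a half turn about z gives the same grasp; the last joint's range is limited). The gripper opens to 88 mm and grips with 3 to 60 N. Pads are 18 mm wide; open, the fingers measure 123 mm over their backs; the gripper's body (75 mm by 187 mm) begins 45 mm behind the grasp point.
Start: joints at [1.368, 0.689, -0.195, 1.565, 0.157, 0.902, -0.215], TCP at [0.147, -0.608, 0.264] pointing down, gripper open.
Joint ranges: [-3.01, 3.01], [-0.46, 2.08], [-1.47, 1.51], [0.13, 2.56], [-1, 4.14], [0.04, 2.09], [-2.66, 2.66]. Speed limits (rad/s): [2.57, 2.57, 3.14, 3.14, 3.14, 3.14, 3.14].

## Interface

Orientations are given as a unit quaternion [x, y, z, w].
In Python, from plant import r, imaging gives the robot as it stands.
- The arm moves only by the tool send_rows, never from a script. Its argument "moves" is one flat list of numbers, 6 for each row, row after row: the shift along the tool's x, y, z in m, then the turn, a rotation vector about the tool's x, y, z in degrees. A call has exactly 5 rows; each row is the pose to reach, as a shift and turn from the pose measured when the call began, along the tool's axes at that moment; what a row does not reach only later rows make up. A row lasts 1/12 s, in which the tool goes at most 41.7 mm and 7.16 degrees, less where a joint would pass 70% of its speed; a pose out of reach is approached as far as the arm can. A call with a gripper value outside its range is refused whole. "claw" is the closure, from -1 (fully open) to 1 (shut), so that 0 is half open, set as the call begins (left out, the last holds). The fingers move at their own pace and stop on an object; "grip_force" is the grip in N (left out, the last holds). Time passes only in rows, so rows that repeat a pose let the fingers close, or fill a call up. It gives the time, the measured TCP pose, the force and the opening at its end, in the units of the state.
- r.get_state(): the state, without advancing time (a new reading comes with each control period).
- imaging.snapshot(name): name is "scene" or "top"; returns a dict with "image" (480x640x3 uint8, red, green, blue), "depth" (480x640 float32, m along the optical axis (not along the pixel's ray), 0 where there is no reading), "mtx" (3x3 intrinsics, pixels), "rvec" (rotation vector, rad) and "tvec" (3), from world to camera coordinates, as OpenCV has them. Camera axes: x right, y down, z forward; pixel columns grow to the right and rows downward; lengths in m; the calibration is good to about 2 mm. A picture is of the moment at which its call begins.
- r.finish_job(): hands the job in, once; it reports no verdict.
Trained networks look in a picture, given as the dict that the camera call returned (one of the last four; its "shot" number tells which), for a name from the list of things; names that differ only in an ending like _2 or _b are one class to them, and where a whole thing is asked for, a point or a joint stands for the part that bears it (a point fixed in the world has none). Each returns a list of dicts, best first, with "score" (0 to 1); they miss things now and then, are a little off and sometimes report something else, mostly with a low value. They report only what shows in the picture. A call takes as long as a camera call.
- imaging.look_for(query, picture): "box" ([centre column, centre row, width, height] as shares, 0 to 1, of the picture: columns of its width, rows of its height, round what is visible of it).
- imaging.silhouettes(query, picture): "pixels" (480x640 bool, what is visible of it) and "box" ([centre column, centre row, width, height] as shares, 0 to 1, of the picture: columns of its width, rows of its height, round what is visible of it).
- imaging.pinpoint(query, picture): "point" ([column, row] as shares, 0 to 1, of the picture: columns of its width, rows of its height: a listed point, or the origin of a listed thing).
The state is a dict: "clock": time; "q": joint angles; "qd": joint speeds; "joint_torque": joint torques, N m; "tool_pos": TCP position; "eef_rot": TCP orientation; "contact_force": force on the tool from outside, world axes, zero at the start; "moment": the same for the moment, N m; "opening": opening from 0.0 (shut) to 1.0 (fully open).
Only numpy, scipy, OpenCV 4.12 (cv2) and the standard library are available. Lean on these libraries where they do the work, as an engineer would, in place of code of your own. Each camera call takes 0.05 s, during which the arm holds its last target.

## Working session

There is one attempt and no reset: what is moved stays moved. The work goes in short steps, Python scripts to look and compute and a tool call to move; the robot and the scene stay as the last step left them, time stands still between calls to the robot, and variables do not carry over. Pictures are saved under pics/ and viewed, and the job is handed in when it is done.

Besides the shell and the picture viewer there is one more tool, called after "Emit:" as name(argument=value, ...) on one line, values as JSON. send_rows: Moves the arm, as the interface text tells. Its arguments: {"type":"object","properties":{"moves":{"type":"array"},"claw":{"type":"number"},"grip_force":{"type":"number"}},"required":["moves"]}

```bash
ls; mkdir -p pics
python3 - <<'E'
from plant import r, imaging
import cv2,json,numpy as np
print(r.get_state())
for n in ["top","scene"]:
    p=imaging.snapshot(n)
    cv2.imwrite(f"pics/{n}0.png",p["image"][:,:,::-1])
    print(n,p["mtx"],p["rvec"],p["tvec"])
    for q in ["dial_axis","twelve_mark","crank_mid","lid_grip","case","lid","mug","wrench","bearing"]:
        res=imaging.pinpoint(q,p)
        for o in res[:2]:
            print(q,o["score"],[o["point"][0]*640,o["point"][1]*480])
E
```

```text
pics
{'clock': 0.0, 'q': array([ 1.36781447,  0.68999396, -0.19449542,  1.56632477,  0.15732651,
        0.90249635, -0.2151187 ]), 'qd': array([-1.16881371e-04, -1.23101261e-03, -5.90647206e-04, -2.49350531e-05,
       -1.85040650e-06,  2.36873065e-03, -6.03737237e-04]), 'joint_torque': array([ 1.53981973e-04, -5.27570271e+01, -1.26696981e+00, -1.53434283e+01,
       -5.26186056e-02,  6.63921994e-03,  1.56690976e-04]), 'tool_pos': array([ 0.14641396, -0.60701447,  0.26290843]), 'eef_rot': array([ 9.92995695e-01,  1.18147000e-01, -1.88536796e-04, -8.95039370e-04]), 'contact_force': array([-0.42855647,  0.06824483, -0.97059327]), 'moment': array([-0.01067302, -0.02405163, -0.00354848]), 'opening': 0.9981174337548507}
top [[556.56335968   0.         329.27248231]
 [  0.         556.56335968 238.90269363]
 [  0.           0.           1.        ]] [ 2.1457006  -2.14880501  0.12802164] [-0.0455562   0.51381131  1.19193045]
dial_axis 0.62 [262.08, 228.096]
twelve_mark 0.97 [271.424, 203.808]
crank_mid 0.63 [277.18399999999997, 217.68]
lid_grip 0.57 [323.712, 241.2]
case 0.9 [300.47999999999996, 244.704]
case 0.5 [512.0, 250.79999999999998]
lid 0.93 [324.608, 242.976]
lid 0.59 [261.632, 228.288]
mug 0.95 [158.784, 212.78400000000002]
wrench 0.6 [508.60799999999995, 249.60000000000002]
bearing 0.6 [169.088, 284.496]
scene [[486.79087973   0.         330.04168722]
 [  0.         486.79087973 239.33081796]
 [  0.           0.           1.        ]] [ 1.60491663  2.06950992 -0.77547581] [ 0.18156816 -0.29250708  1.45971412]
dial_axis 0.71 [393.472, 260.688]
twelve_mark 0.74 [180.928, 233.616]
crank_mid 0.63 [381.312, 254.016]
lid_grip 0.96 [339.392, 243.504]
case 0.93 [362.816, 279.024]
lid 0.6 [336.32, 251.27999999999997]
mug 0.78 [497.98400000000004, 330.384]
wrench 0.84 [180.928, 232.704]
bearing 0.73 [494.528, 271.824]
```

View pics/top0.png

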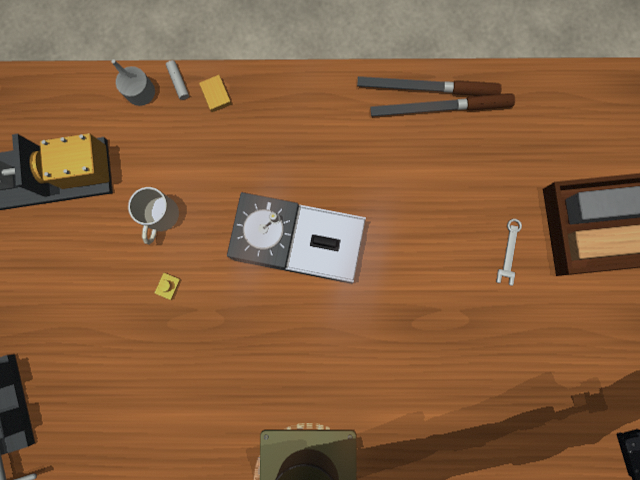

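View pics/scene0.png

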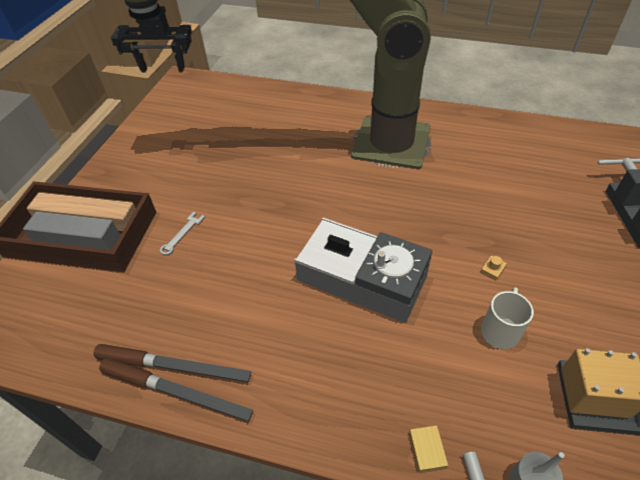

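```bash
cat > h.py <<'E'
import numpy as np,cv2
from scipy.spatial.transform import Rotation as R
def ray(p,u,v,z):
    M=R.from_rotvec(np.ravel(p["rvec"])).as_matrix();t=np.ravel(p["tvec"])
    c=-M.T@t; d=M.T@np.linalg.inv(p["mtx"])@np.array([u,v,1]); 
    return c+d*(z-c[2])/d[2]
def proj(p,X):
    return cv2.projectPoints(np.array(X,float).reshape(-1,3),np.ravel(p["rvec"]),np.ravel(p["tvec"]),p["mtx"],None)[0].reshape(-1,2)
E
python3 - <<'E'
from h import *
from plant import imaging
p=imaging.snapshot("top")
im=p["image"]
cv2.imwrite("pics/crop.png",cv2.resize(im[170:320,200:400],None,fx=4,fy=4,interpolation=cv2.INTER_CUBIC)[:,:,::-1])
for n,u,v,z in [("dial",262.1,228.1,.110),("tw",271.4,203.8,.1),("crank",277.2,217.7,.13),("grip",323.7,241.2,.096),("lid",324.6,243,.07),("case",300.5,244.7,0),("mug",158.8,212.8,0),("wr",508.6,249.6,0),("be",169,284.5,0)]:
    print(n,ray(p,u,v,z))
E
```

```text
dial [0.52651634 0.09191522 0.11      ]
tw [0.57965681 0.0744736  0.1       ]
crank [0.54484147 0.05868711 0.13      ]
grip [ 0.50066024 -0.0354546   0.096     ]
lid [ 0.50012242 -0.03678454  0.07      ]
case [0.50512931 0.0192071  0.        ]
mug [0.57929953 0.34386396 0.        ]
wr [ 0.49302055 -0.44898945  0.        ]
be [0.41568248 0.31433864 0.        ]
```

View pics/crop.png

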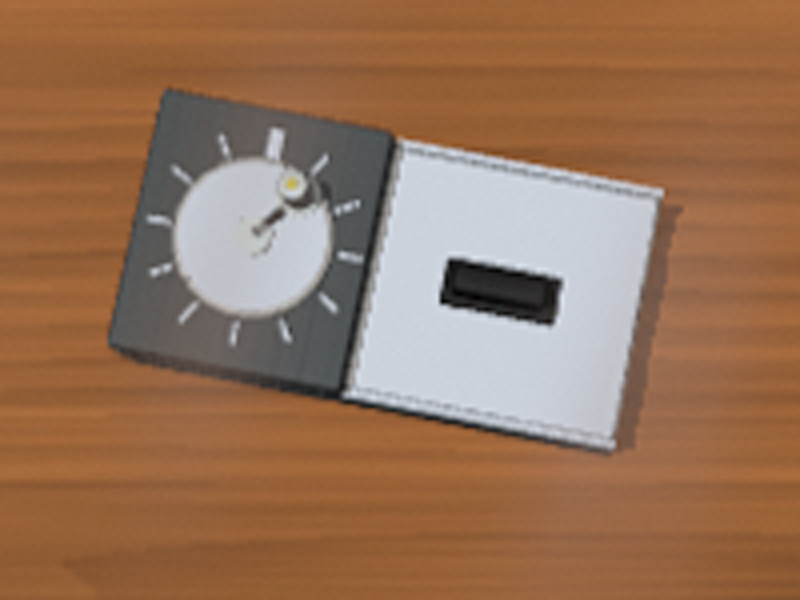

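The top view shows the dial centre near (262,228), twelve tick at (270,206), crank top near (273,216), about one o'clock, and the lid grip at (324,242). I'll fit the case pose more precisely.

```bash
cat > fit.py <<'E'
from h import *
from plant import imaging
from scipy.optimize import minimize
ps=[imaging.snapshot("top"),imaging.snapshot("scene")]
def W(a,pts):
    c,s=np.cos(a[2]),np.sin(a[2]); P=np.array(pts,float)
    return np.c_[a[0]+c*P[:,0]-s*P[:,1],a[1]+s*P[:,0]+c*P[:,1],P[:,2]]
def seg(a,b,n=40): return np.linspace(a,b,n)
th=np.linspace(0,2*np.pi,120,endpoint=False)
E=np.vstack([seg((-.07,.135,.1),(.07,.135,.1)),seg((.07,.135,.1),(.07,.01,.1)),seg((.07,.01,.1),(-.07,.01,.1)),seg((-.07,.01,.1),(-.07,.135,.1)),
 seg((.07,.01,.079),(.07,-.135,.079)),seg((-.07,.01,.079),(-.07,-.135,.079)),
 np.c_[.042*np.cos(th),.07+.042*np.sin(th),0*th+.11]])
gs=[]
for p in ps:
    g=cv2.GaussianBlur(cv2.cvtColor(p["image"],cv2.COLOR_RGB2GRAY).astype(np.float32),(0,0),1.0)
    m=np.hypot(cv2.Sobel(g,cv2.CV_32F,1,0),cv2.Sobel(g,cv2.CV_32F,0,1)); gs.append(np.minimum(m,120))
def cost(a,use=(0,1)):
    s=0
    for i in use:
        uv=proj(ps[i],W(a,E)).astype(np.float32)
        s-=cv2.remap(gs[i],uv[None,:,0],uv[None,:,1],cv2.INTER_LINEAR).mean()
    return s
for use in [(0,),(1,),(0,1)]:
    best=None
    for dx in(-.004,0,.004):
        for dy in(-.004,0,.004):
            o=minimize(cost,[.512+dx,.023+dy,-.2],args=(use,),method="Nelder-Mead",options=dict(initial_simplex=np.array([.512+dx,.023+dy,-.2])+np.array([[0,0,0],[.004,0,0],[0,.004,0],[0,0,.04]])))
            if best is None or o.fun<best.fun: best=o
    print(use,best.x,best.fun)
a=best.x
print("dial",W(a,[(0,.07,.11)]),"grip",W(a,[(0,-.06,.096)]))
for i,p in enumerate(ps):
    im=p["image"][:,:,::-1].copy()
    c0=proj(p,W(a,[(0,0,.1)]))[0].astype(int)
    k=5;x0,y0=c0[0]-75,c0[1]-58
    cr=cv2.resize(im[y0:y0+116,x0:x0+155],None,fx=k,fy=k,interpolation=cv2.INTER_CUBIC)
    for u,v in proj(p,W(a,E)): cv2.circle(cr,(int((u-x0+.5)*k),int((v-y0+.5)*k)),1,(0,0,255),-1)
    h=np.arange(12)*np.pi/6
    for u,v in proj(p,W(a,np.c_[.051*np.cos(h),.07-.051*np.sin(h),0*h+.1])): cv2.circle(cr,(int((u-x0+.5)*k),int((v-y0+.5)*k)),3,(0,255,0),-1)
    cv2.imwrite(f"pics/fit{i}.png",cr)
    for q in ["crank_mid"]:
        for o in imaging.pinpoint(q,p): 
            X=ray(p,o["point"][0]*640,o["point"][1]*480,.13)
            d=X[:2]-W(a,[(0,.07,.11)])[0,:2]; c,s=np.cos(a[2]),np.sin(a[2])
            dc=(c*d[0]+s*d[1],-s*d[0]+c*d[1]); print(i,o["score"],X,np.hypot(*dc),np.degrees(np.arctan2(-dc[1],dc[0])))
E
python3 fit.py
```

```text
(0,) [ 0.51253651  0.02106253 -0.19606231] -97.90394592285156
(1,) [ 0.51062018  0.02262557 -0.21086097] -106.53858184814453
(0, 1) [ 0.51186831  0.02149142 -0.20003314] -201.29949951171875
dial [[0.52577743 0.09009562 0.11      ]] grip [[ 0.4999462  -0.03731218  0.096     ]]
0 0.57 [0.54985762 0.06139479 0.13      ] 0.03746455885356928 38.5420694065556
1 0.84 [0.54247461 0.06704303 0.13      ] 0.028464321626159438 42.6228238729805
```

View pics/fit0.png

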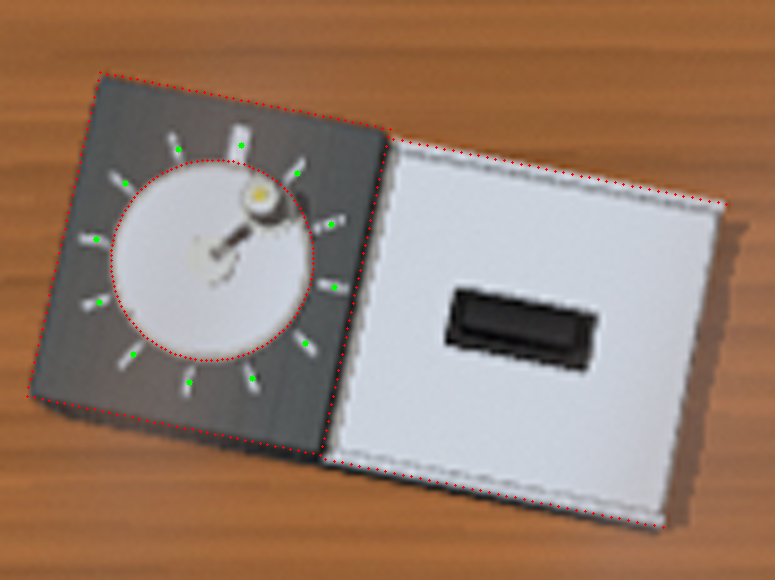

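View pics/fit1.png

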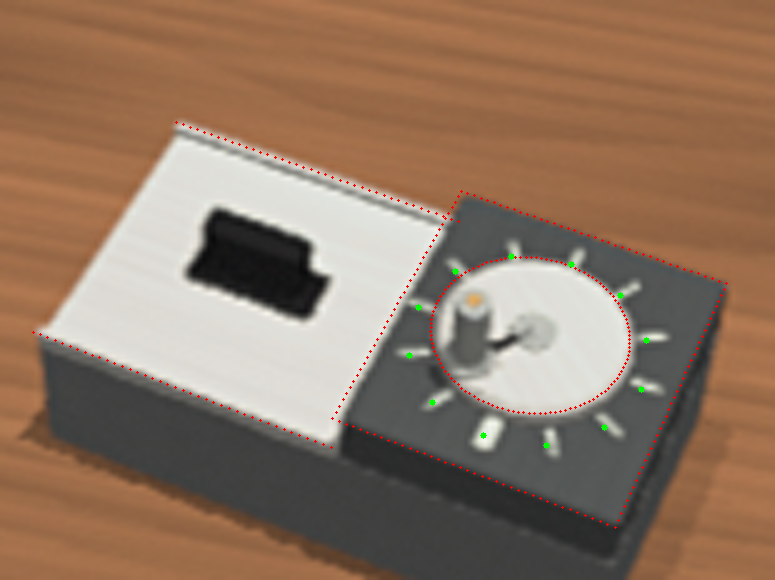

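```bash
cat >> h.py <<'E'
A=np.array([.51187,.02149,-.2000])
AX=np.array([.52578,.0901])
c,s=np.cos(A[2]),np.sin(A[2])
EX=np.array([c,s,0]);EY=np.array([-s,c,0])
RT=np.c_[EY,EX,[0,0,-1]]   # aligned tool: x=case y, y=case x, z down
def rows(st,wps):
    """wps: list of (pos, Rmat)"""
    R0=R.from_quat(st["eef_rot"]);out=[]
    for P,M in wps:
        d=R0.inv().apply(np.array(P)-st["tool_pos"]); w=(R0.inv()*R.from_matrix(M)).as_rotvec(degrees=True)
        out.append(np.r_[np.round(d,4),np.round(w,1)]+0)
    print(", ".join("\n "*(i>0)+", ".join(f"{x:g}" for x in o) for i,o in enumerate(out)))
def crank(deg,z,r=.032):
    t=np.radians(deg); q=AX3(z)+r*(np.cos(t)*EX-np.sin(t)*EY); return q
def AX3(z): return np.array([*AX,z])
def report(st):
    d=st["tool_pos"][:2]-AX; x,y=d@EX[:2],d@EY[:2]
    R0=R.from_quat(st["eef_rot"])
    f=st["contact_force"]; 
    print("t",round(st["clock"],2),"pos",np.round(st["tool_pos"],4),"r",round(np.hypot(x,y)*1000,1),"ang",round(np.degrees(np.arctan2(-y,x)),1),"z",round(st["tool_pos"][2],4),"F case",np.round([f@EX,f@EY,f[2]],1),"open",round(st["opening"],3),"rot err",np.round((R0.inv()*R.from_matrix(RT)).as_rotvec(degrees=True),1))
E
python3 - <<'E'
from h import *
from plant import r,imaging
for n,(ku,kv) in [("top",(262,193)),("scene",(474,300))]:
    p=imaging.snapshot(n)
    c0=proj(p,[[A[0],A[1],.1]])[0].astype(int)
    u,v=c0[0]-75+ku/5-.5,c0[1]-58+kv/5-.5
    X=ray(p,u,v,.148)[:2]-AX; x,y=X@EX[:2],X@EY[:2]; print(n,np.hypot(x,y),np.degrees(np.arctan2(-y,x)))
st=r.get_state(); report(st)
from scipy.spatial.transform import Slerp
P0=st["tool_pos"];P1=np.array([.546,.065,.20])
S=Slerp([0,1],R.concatenate([R.from_quat(st["eef_rot"]),R.from_matrix(RT)]))
N=20
w=[]
for i in range(1,N+1):
    f=i/N; w.append((P0+(P1-P0)*f+np.array([.06,-.03,0])*np.sin(np.pi*f),S(min(1,i/14)).as_matrix()))
w[-1]=(P1,RT)
rows(st,w)
E
```

```text
top 0.03256292057933442 37.71684722058098
scene 0.029558320173378186 39.86571047106841
t 1.35 pos [ 0.1467 -0.6076  0.2637] r 794.0 ang 107.1 z 0.2637 F case [ 0.6 -0.5  0.5] open 0.995 rot err [  0.   0. -65.]
0.0353, -0.0212, 0.0032, 0, 0, -4.6, 
 0.0704, -0.0426, 0.0064, 0, 0, -9.3, 
 0.1052, -0.0644, 0.0096, 0, 0, -13.9, 
 0.1393, -0.0866, 0.0127, 0, 0, -18.6, 
 0.1728, -0.1094, 0.0159, 0, 0, -23.2, 
 0.2053, -0.133, 0.0191, 0, 0, -27.8, 
 0.2368, -0.1575, 0.0223, 0, 0, -32.5, 
 0.2672, -0.1829, 0.0255, 0, 0, -37.1, 
 0.2964, -0.2093, 0.0287, 0, 0, -41.8, 
 0.3243, -0.2368, 0.0319, 0, 0, -46.4, 
 0.351, -0.2653, 0.035, 0, 0, -51, 
 0.3764, -0.2949, 0.0382, 0, 0, -55.7, 
 0.4006, -0.3255, 0.0414, 0, 0, -60.3, 
 0.4237, -0.3571, 0.0446, 0, 0, -65, 
 0.4458, -0.3895, 0.0478, 0, 0, -65, 
 0.4669, -0.4226, 0.051, 0, 0, -65, 
 0.4874, -0.4564, 0.0542, 0, 0, -65, 
 0.5073, -0.4907, 0.0573, 0, 0, -65, 
 0.5267, -0.5253, 0.0605, 0, 0, -65, 
 0.546, -0.5601, 0.0637, 0, 0, -65
```

Emit:
send_rows(moves=[0.035,-0.021,0,0,0,-5,0.07,-0.043,0,0,0,-10,0.105,-0.064,0,0,0,-15,0.14,-0.087,0.003,0,0,-20,0.175,-0.11,0.005,0,0,-25], claw=-1, grip_force=12)

```text
clock: 1.77
tool_pos: [0.2916, -0.4587, 0.2589]
eef_rot: [0.943, 0.332, 0.0, 0.0]
contact_force: [1.1, 0.5, -0.0]
opening: 0.995
```

```bash
cat > go.py <<'E'
import sys
from h import *
from plant import r
from scipy.spatial.transform import Slerp
st=r.get_state(); report(st)
P1=np.array([float(a) for a in sys.argv[1:4]]);N=int(sys.argv[4])
P0=st["tool_pos"];R0=R.from_quat(st["eef_rot"])
S=Slerp([0,1],R.concatenate([R0,R.from_matrix(RT)]))
bulge=float(sys.argv[5]) if len(sys.argv)>5 else 0
rows(st,[(P0+(P1-P0)*i/N+np.array([bulge,-bulge/2,0])*np.sin(np.pi*i/N),S(i/N).as_matrix()) for i in range(1,N+1)])
E
python3 go.py .545 .0655 .20 15 .03
```

```text
t 1.77 pos [ 0.2916 -0.4587  0.2589] r 596.7 ang 101.6 z 0.2589 F case [ 0.9  0.7 -0. ] open 0.995 rot err [  0.    0.  -39.8]
0.038, -0.0103, 0.0039, 0, 0, -2.7, 
 0.0758, -0.0209, 0.0078, 0, 0, -5.3, 
 0.1134, -0.0321, 0.0118, 0, 0, -8, 
 0.1506, -0.044, 0.0157, 0, 0, -10.6, 
 0.1874, -0.0569, 0.0196, 0, 0, -13.3, 
 0.2236, -0.071, 0.0235, 0, 0, -15.9, 
 0.2593, -0.0863, 0.0274, 0, 0, -18.6, 
 0.2944, -0.103, 0.0313, 0, 0, -21.2, 
 0.3288, -0.121, 0.0353, 0, 0, -23.9, 
 0.3627, -0.1402, 0.0392, 0, 0, -26.5, 
 0.396, -0.1606, 0.0431, 0, 0, -29.2, 
 0.4289, -0.182, 0.047, 0, 0, -31.8, 
 0.4614, -0.2042, 0.0509, 0, 0, -34.5, 
 0.4937, -0.227, 0.0548, 0, 0, -37.1, 
 0.5259, -0.25, 0.0587, 0, 0, -39.8
```

Emit:
send_rows(moves=[0.038,-0.01,0.004,0,0,-4,0.076,-0.021,0.008,0,0,-8,0.113,-0.032,0.012,0,0,-12,0.151,-0.044,0.016,0,0,-16,0.187,-0.057,0.02,0,0,-20])

```text
clock: 2.18
tool_pos: [0.403, -0.2955, 0.239]
eef_rot: [0.87, 0.492, 0.0, 0.001]
contact_force: [1.0, -0.5, 0.3]
opening: 1.0
```

```bash
python3 go.py .545 .0655 .20 10 .01
```

```text
t 2.18 pos [ 0.403  -0.2955  0.239 ] r 404.7 ang 96.2 z 0.239 F case [ 1.1 -0.3  0.3] open 1.0 rot err [  0.1   0.  -19.6]
0.0385, -0.003, 0.0039, 0, 0, -2, 
 0.077, -0.0063, 0.0078, 0, 0, -3.9, 
 0.1155, -0.0103, 0.0117, 0, 0, -5.9, 
 0.1538, -0.0152, 0.0156, 0, 0, -7.8, 
 0.1921, -0.0211, 0.0194, 0.1, 0, -9.8, 
 0.2304, -0.028, 0.0233, 0.1, 0, -11.7, 
 0.2685, -0.0361, 0.0272, 0.1, 0, -13.7, 
 0.3066, -0.045, 0.0311, 0.1, 0, -15.6, 
 0.3446, -0.0545, 0.035, 0.1, 0, -17.6, 
 0.3826, -0.0644, 0.0388, 0.1, 0, -19.6
```

Emit:
send_rows(moves=[0.038,-0.003,0.004,0,0,-4,0.077,-0.006,0.008,0,0,-8,0.115,-0.01,0.012,0,0,-12,0.154,-0.015,0.016,0,0,-16,0.192,-0.021,0.02,0,0,-19.6])

```text
clock: 2.6
tool_pos: [0.485, -0.1184, 0.219]
eef_rot: [0.773, 0.635, 0.001, 0.001]
contact_force: [1.2, -0.2, -0.3]
opening: 0.998
```

```bash
python3 go.py .545 .0655 .20 5 0
```

```text
t 2.6 pos [ 0.485  -0.1184  0.219 ] r 212.5 ang 89.6 z 0.219 F case [ 1.2  0.1 -0.3] open 0.998 rot err [0.2 0.  0.2]
0.0384, 0.0046, 0.0038, 0, 0, 0, 
 0.0768, 0.0092, 0.0076, 0.1, 0, 0.1, 
 0.1153, 0.0138, 0.0113, 0.1, 0, 0.1, 
 0.1537, 0.0184, 0.0151, 0.1, 0, 0.2, 
 0.1921, 0.023, 0.0189, 0.2, 0, 0.2
```

Emit:
send_rows(moves=[0.038,0.005,0.004,0,0,0,0.077,0.009,0.008,0,0,0,0.115,0.014,0.011,0,0,0,0.154,0.018,0.015,0.1,0,0.1,0.192,0.023,0.019,0.2,0,0.2])

```text
clock: 3.02
tool_pos: [0.5454, 0.0675, 0.1999]
eef_rot: [0.774, 0.633, -0.0, 0.0]
contact_force: [0.9, -0.3, 0.5]
opening: 1.002
```

Run:
```python
from h import *
from plant import r,imaging
p=imaging.snapshot("scene")
im=p["image"][:,:,::-1]; cv2.imwrite("pics/s1.png",cv2.resize(im[180:320,280:460],None,fx=4,fy=4))
st=r.get_state();report(st)
P=crank(38.5,.144); rows(st,[(st["tool_pos"]+(P-st["tool_pos"])*f,RT) for f in (.3,.6,.9,1,1)])
```

```text
t 3.07 pos [0.5478 0.0785 0.2001] r 24.9 ang 16.2 z 0.2001 F case [2.2 8.  0.3] open 1.001 rot err [ 0.1 -0.6  0.6]
-0.0041, 0.0003, 0.0168, 0.1, -0.6, 0.6, 
 -0.0081, 0.0005, 0.0335, 0.1, -0.6, 0.6, 
 -0.0122, 0.0008, 0.0503, 0.1, -0.6, 0.6, 
 -0.0136, 0.0009, 0.0559, 0.1, -0.6, 0.6, 
 -0.0136, 0.0009, 0.0559, 0.1, -0.6, 0.6
```

View pics/s1.png

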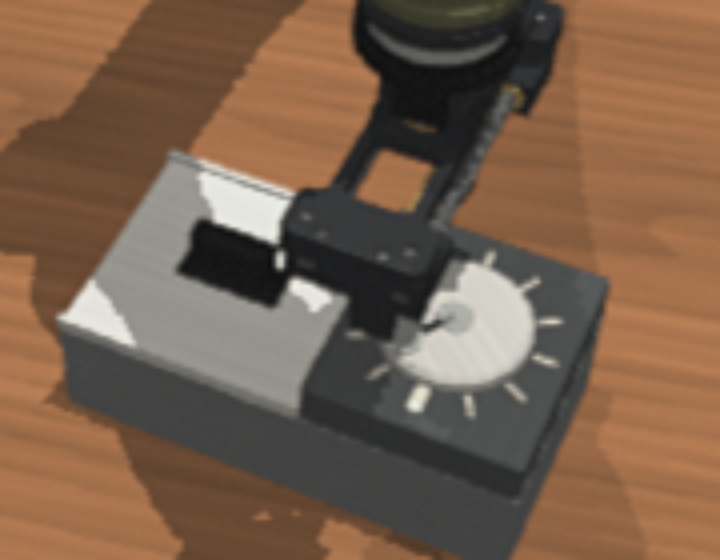

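Emit:
send_rows(moves=[-0.014,0,0.002,0.1,-0.6,0.6,-0.014,0.001,0.006,0.1,-0.6,0.6,-0.014,0.001,0.012,0.1,-0.6,0.6,-0.014,0.001,0.016,0.1,-0.6,0.6,-0.014,0.001,0.018,0.1,-0.6,0.6])

```text
clock: 3.48
tool_pos: [0.5456, 0.0628, 0.181]
eef_rot: [0.775, 0.632, -0.001, 0.0]
contact_force: [-0.3, -0.9, 0.3]
opening: 0.999
```

Run:
```python
from h import *
from plant import r,imaging
st=r.get_state();report(st)
P=crank(38.5,.144); rows(st,[(st["tool_pos"]+(P-st["tool_pos"])*f,RT) for f in (.15,.45,.75,.95,1)])
```

```text
t 3.48 pos [0.5456 0.0628 0.181 ] r 33.7 ang 42.5 z 0.181 F case [-0.1 -0.9  0.3] open 0.999 rot err [-0.1  0.1 -0.1]
0.0004, 0, 0.0056, -0.1, 0.1, -0.1, 
 0.0013, 0.0001, 0.0167, -0.1, 0.1, -0.1, 
 0.0022, 0.0002, 0.0278, -0.1, 0.1, -0.1, 
 0.0028, 0.0002, 0.0352, -0.1, 0.1, -0.1, 
 0.0029, 0.0002, 0.037, -0.1, 0.1, -0.1
```

Emit:
send_rows(moves=[0.001,0,0.006,0,0,0,0.002,0,0.017,0,0,0,0.003,0,0.028,0,0,0,0.003,0,0.035,0,0,0,0.003,0,0.037,0,0,0])

```text
clock: 3.9
tool_pos: [0.5452, 0.0656, 0.1422]
eef_rot: [0.775, 0.632, -0.002, -0.001]
contact_force: [-0.4, 0.5, 0.3]
opening: 1.003
```

Emit:
send_rows(moves=[0,0,0,0,0,0,0,0,0,0,0,0,0,0,0,0,0,0,0,0,0,0,0,0,0,0,0,0,0,0], claw=1, grip_force=15)

```text
clock: 4.32
tool_pos: [0.5455, 0.0656, 0.1426]
eef_rot: [0.775, 0.632, -0.002, -0.0]
contact_force: [0.5, -0.4, 0.2]
opening: 0.648
```

Run:
```python
from h import *
from plant import r,imaging
p=imaging.snapshot("scene")
im=p["image"][:,:,::-1]; cv2.imwrite("pics/s2.png",cv2.resize(im[180:320,280:460],None,fx=4,fy=4))
st=r.get_state();report(st)
```

```text
t 4.37 pos [0.5454 0.0656 0.1426] r 31.4 ang 39.8 z 0.1426 F case [-0.7  0.   0.5] open 0.601 rot err [-0.2  0.1 -0.1]
```

View pics/s2.png

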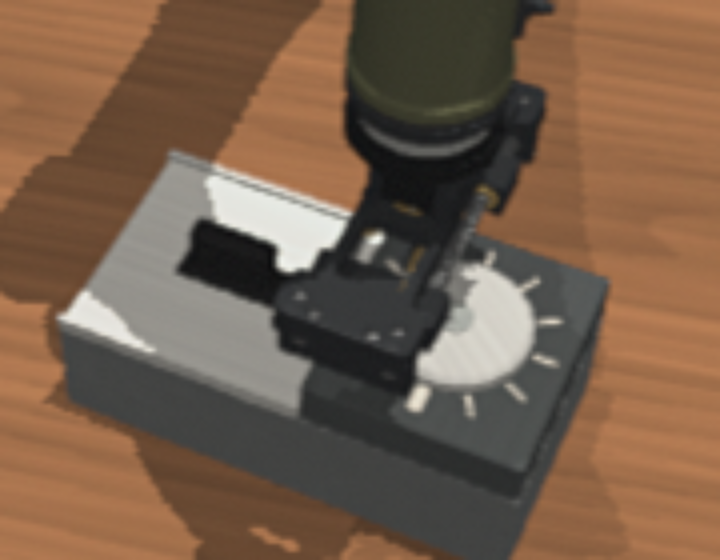

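The picture shows the fingers around the roller at about (400,330), still closing.

Emit:
send_rows(moves=[0,0,0,0,0,0,0,0,0,0,0,0,0,0,0,0,0,0,0,0,0,0,0,0,0,0,0,0,0,0])

```text
clock: 4.78
tool_pos: [0.5454, 0.0657, 0.1426]
eef_rot: [0.775, 0.632, -0.002, -0.0]
contact_force: [-1.2, 0.5, -0.3]
opening: 0.218
```

Emit:
send_rows(moves=[0,0,0,0,0,0,0,0,0,0,0,0,0,0,0,0,0,0,0,0,0,0,0,0,0,0,0,0,0,0])

```text
clock: 5.2
tool_pos: [0.5459, 0.0655, 0.1427]
eef_rot: [0.775, 0.632, -0.002, -0.0]
contact_force: [2.3, -0.7, -1.9]
opening: 0.173
```

Run:
```python
from h import *
from plant import r,imaging
st=r.get_state();report(st)
rows(st,[(crank(40+a,.1425),RT) for a in (2,6,12,18,24)])
```

```text
t 5.2 pos [0.5459 0.0655 0.1427] r 31.8 ang 39.2 z 0.1427 F case [ 2.4 -0.2 -1.9] open 0.173 rot err [-0.1  0.1 -0.1]
-0.0013, -0.0008, 0.0002, -0.1, 0.1, -0.1, 
 -0.0029, -0.0024, 0.0002, -0.1, 0.1, -0.1, 
 -0.0051, -0.0049, 0.0002, -0.1, 0.1, -0.1, 
 -0.0071, -0.0076, 0.0002, -0.1, 0.1, -0.1, 
 -0.0087, -0.0106, 0.0002, -0.1, 0.1, -0.1
```

Emit:
send_rows(moves=[-0.0013,-0.0008,0,0,0,0,-0.003,-0.0024,0,0,0,0,-0.005,-0.005,0,0,0,0,-0.007,-0.0076,0,0,0,0,-0.0087,-0.0106,0,0,0,0])

```text
clock: 5.62
tool_pos: [0.5334, 0.0593, 0.1427]
eef_rot: [0.775, 0.632, -0.001, -0.0]
contact_force: [2.1, 2.1, -3.4]
opening: 0.174
```

```bash
cat > orb.py <<'E'
import sys
from h import *
from plant import r
st=r.get_state();report(st)
# args: total dial angles for each of five rows (deg)
rows(st,[(crank(float(a),.1428),RT) for a in sys.argv[1:6]])
E
python3 orb.py 72 82 93 104 115
```

```text
t 5.62 pos [0.5334 0.0593 0.1427] r 31.7 ang 64.7 z 0.1427 F case [ 1.6  2.5 -3.4] open 0.174 rot err [-0.1  0.1 -0.1]
-0.0018, -0.0037, -0.0001, -0.1, 0.1, -0.1, 
 -0.003, -0.0091, -0.0001, -0.1, 0.1, -0.1, 
 -0.0033, -0.0152, -0.0001, -0.1, 0.1, -0.1, 
 -0.0024, -0.0213, -0.0001, -0.1, 0.1, -0.1, 
 -0.0004, -0.0271, -0.0001, -0.1, 0.1, -0.1
```

Emit:
send_rows(moves=[-0.0018,-0.0037,0,0,0,0,-0.003,-0.009,0,0,0,0,-0.0033,-0.015,0,0,0,0,-0.0024,-0.0213,0,0,0,0,-0.0004,-0.027,0,0,0,0])

```text
clock: 6.03
tool_pos: [0.5067, 0.0648, 0.1427]
eef_rot: [0.775, 0.632, -0.001, -0.0]
contact_force: [4.8, 2.9, -7.1]
opening: 0.176
```

```bash
python3 orb.py 127 139 151 163 175
```

```text
t 6.03 pos [0.5067 0.0648 0.1427] r 31.7 ang 115.6 z 0.1427 F case [ 4.2  3.8 -7.1] open 0.176 rot err [-0.1  0.  -0.1]
0.003, -0.0056, -0.0001, -0.1, 0, -0.1, 
 0.0076, -0.0105, -0.0001, -0.1, 0, -0.1, 
 0.013, -0.0143, -0.0001, -0.1, 0, -0.1, 
 0.0192, -0.017, -0.0001, -0.1, 0, -0.1, 
 0.0258, -0.0182, -0.0001, -0.1, 0, -0.1
```

Emit:
send_rows(moves=[0.003,-0.0056,0.0003,0,0,0,0.0076,-0.0105,0.0004,0,0,0,0.013,-0.0143,0.0005,0,0,0,0.0192,-0.017,0.0005,0,0,0,0.0258,-0.0182,0.0005,0,0,0])

```text
clock: 6.45
tool_pos: [0.4939, 0.0926, 0.1425]
eef_rot: [0.775, 0.632, -0.002, 0.001]
contact_force: [4.2, -3.4, -0.0]
opening: 0.173
```

```bash
python3 orb.py 187 199 211 223 235
```

```text
t 6.45 pos [0.4939 0.0926 0.1425] r 32.0 ang 173.0 z 0.1425 F case [ 4.8 -2.5 -0. ] open 0.173 rot err [-0.   0.2 -0.1]
0.0078, 0, -0.0003, 0, 0.2, -0.1, 
 0.0143, 0.0015, -0.0003, 0, 0.2, -0.1, 
 0.0204, 0.0043, -0.0003, 0, 0.2, -0.1, 
 0.0257, 0.0083, -0.0004, 0, 0.2, -0.1, 
 0.0301, 0.0133, -0.0004, 0, 0.2, -0.1
```

Emit:
send_rows(moves=[0.0075,0,0,0,0,0,0.0143,0.0015,0,0,0,0,0.0204,0.0043,0,0,0,0,0.0257,0.0083,0,0,0,0,0.03,0.0133,0,0,0,0])

```text
clock: 6.87
tool_pos: [0.5101, 0.1184, 0.1424]
eef_rot: [0.775, 0.632, -0.005, 0.0]
contact_force: [-3.3, -2.9, 7.6]
opening: 0.175
```

```bash
python3 orb.py 247 259 271 283 295
```

```text
t 6.87 pos [0.5101 0.1184 0.1424] r 32.4 ang -130.4 z 0.1424 F case [-2.7 -3.5  7.6] open 0.175 rot err [-0.3  0.5 -0.1]
0.0048, 0.0085, -0.0005, -0.3, 0.5, -0.1, 
 0.0068, 0.0149, -0.0005, -0.3, 0.5, -0.1, 
 0.0074, 0.0215, -0.0006, -0.3, 0.5, -0.1, 
 0.0066, 0.0282, -0.0006, -0.3, 0.5, -0.1, 
 0.0044, 0.0345, -0.0006, -0.3, 0.5, -0.1
```

Emit:
send_rows(moves=[0.0048,0.008,-0.0003,-0.3,0.4,0,0.0068,0.0149,-0.0004,-0.3,0.4,0,0.0074,0.0215,-0.0004,-0.3,0.4,0,0.0066,0.0282,-0.0004,-0.3,0.4,0,0.0044,0.0345,-0.0004,-0.3,0.4,0])

```text
clock: 7.28
tool_pos: [0.5442, 0.1169, 0.1425]
eef_rot: [0.774, 0.633, -0.001, -0.001]
contact_force: [-4.3, 1.8, 4.1]
opening: 0.176
```

```bash
python3 orb.py 307 319 331 343 355
```

```text
t 7.28 pos [0.5442 0.1169 0.1425] r 32.5 ang -66.9 z 0.1425 F case [-4.5  0.9  4.1] open 0.176 rot err [-0.1  0.  -0.1]
-0.0043, 0.0065, -0.0003, -0.1, 0, -0.1, 
 -0.0089, 0.0114, -0.0003, -0.1, 0, -0.1, 
 -0.0144, 0.0152, -0.0003, -0.1, 0, -0.1, 
 -0.0205, 0.0178, -0.0003, -0.1, 0, -0.1, 
 -0.0271, 0.0191, -0.0003, -0.1, 0, -0.1
```

Emit:
send_rows(moves=[-0.0043,0.0065,-0.0003,0,0,0,-0.009,0.0114,-0.0003,0,0,0,-0.0144,0.0152,-0.0003,0,0,0,-0.0205,0.0178,-0.0003,0,0,0,-0.027,0.019,-0.0003,0,0,0])

```text
clock: 7.7
tool_pos: [0.558, 0.0886, 0.1426]
eef_rot: [0.774, 0.633, 0.0, -0.002]
contact_force: [-3.4, 6.3, -0.7]
opening: 0.171
```

```bash
python3 orb.py 367 379 391 403 415
```

```text
t 7.7 pos [0.558  0.0886 0.1426] r 32.3 ang -8.9 z 0.1426 F case [-4.6  5.5 -0.7] open 0.171 rot err [-0.1 -0.2  0. ]
-0.0089, -0.0001, -0.0002, -0.1, -0.2, 0, 
 -0.0154, -0.0016, -0.0002, -0.1, -0.2, 0, 
 -0.0215, -0.0045, -0.0003, -0.1, -0.2, 0, 
 -0.0268, -0.0085, -0.0003, -0.1, -0.2, 0, 
 -0.0312, -0.0135, -0.0003, -0.1, -0.2, 0
```

Emit:
send_rows(moves=[-0.0085,0,-0.0002,0,-0.2,0,-0.0154,-0.0016,-0.0002,0,-0.2,0,-0.0215,-0.0045,-0.0002,0,-0.2,0,-0.0268,-0.0085,-0.0002,0,-0.2,0,-0.0312,-0.0135,-0.0002,0,-0.2,0])

```text
clock: 8.12
tool_pos: [0.542, 0.0627, 0.1427]
eef_rot: [0.774, 0.633, 0.003, -0.001]
contact_force: [3.0, 5.2, -5.7]
opening: 0.176
```

```bash
python3 orb.py 427 439 451 463 475
```

```text
t 8.12 pos [0.542  0.0627 0.1427] r 31.9 ang 47.9 z 0.1427 F case [ 1.9  5.7 -5.7] open 0.176 rot err [ 0.2 -0.4  0.1]
-0.0058, -0.0089, -0.0001, 0.2, -0.4, 0.1, 
 -0.0077, -0.0153, -0.0002, 0.2, -0.4, 0.1, 
 -0.0083, -0.0219, -0.0002, 0.2, -0.4, 0.1, 
 -0.0075, -0.0286, -0.0002, 0.2, -0.4, 0.1, 
 -0.0053, -0.0349, -0.0002, 0.2, -0.4, 0.1
```

Emit:
send_rows(moves=[-0.0056,-0.0085,0,0.2,-0.4,0,-0.0077,-0.0153,0,0.2,-0.4,0,-0.0083,-0.022,0,0.2,-0.4,0,-0.0075,-0.0286,0,0.2,-0.4,0,-0.0053,-0.035,0,0.2,-0.4,0])

```text
clock: 8.53
tool_pos: [0.5104, 0.0625, 0.1426]
eef_rot: [0.775, 0.632, 0.002, 0.002]
contact_force: [5.6, -3.8, -2.7]
opening: 0.174
```

```bash
python3 orb.py 487 499 511 523 535
```

```text
t 8.53 pos [0.5104 0.0625 0.1426] r 31.6 ang 107.6 z 0.1426 F case [ 6.3 -2.6 -2.7] open 0.174 rot err [ 0.4 -0.  -0.1]
0.0046, -0.0097, -0.0002, 0.4, 0, -0.1, 
 0.0091, -0.0146, -0.0002, 0.4, 0, -0.1, 
 0.0146, -0.0185, -0.0003, 0.4, 0, -0.1, 
 0.0207, -0.0211, -0.0003, 0.4, 0, -0.1, 
 0.0273, -0.0224, -0.0003, 0.4, 0, -0.1
```

Emit:
send_rows(moves=[0.0042,-0.0092,0,0.3,0,0,0.0091,-0.0146,0,0.3,0,0,0.0146,-0.0185,0,0.3,0,0,0.0207,-0.0211,0,0.3,0,0,0.0265,-0.0224,0,0.3,0,0])

```text
clock: 8.95
tool_pos: [0.494, 0.0892, 0.1425]
eef_rot: [0.776, 0.631, -0.002, 0.002]
contact_force: [-2.3, -5.9, 6.2]
opening: 0.173
```

```bash
python3 orb.py 543 553 562 570 576
```

```text
t 8.95 pos [0.494  0.0892 0.1425] r 31.8 ang 166.9 z 0.1425 F case [-1.1 -6.2  6.2] open 0.173 rot err [ 0.1  0.3 -0.3]
0.0089, -0.001, -0.0004, 0.1, 0.3, -0.3, 
 0.0144, -0.0003, -0.0004, 0.1, 0.3, -0.3, 
 0.0192, 0.0012, -0.0004, 0.1, 0.3, -0.3, 
 0.0232, 0.0031, -0.0005, 0.1, 0.3, -0.3, 
 0.026, 0.0049, -0.0005, 0.1, 0.3, -0.3
```

Emit:
send_rows(moves=[0.0075,-0.001,-0.0002,0,0.3,-0.2,0.0142,-0.0003,-0.0004,0,0.3,-0.2,0.0192,0.0012,-0.0004,0,0.3,-0.2,0.0232,0.0031,-0.0004,0,0.3,-0.2,0.026,0.0049,-0.0004,0,0.3,-0.2])

```text
clock: 9.37
tool_pos: [0.5025, 0.1121, 0.1424]
eef_rot: [0.775, 0.632, -0.002, 0.0]
contact_force: [-6.5, -1.7, 6.5]
opening: 0.179
```

```bash
python3 orb.py 585 591 596 599 600
```

```text
t 9.37 pos [0.5025 0.1121 0.1424] r 32.1 ang -148.1 z 0.1424 F case [-6.  -2.9  6.5] open 0.179 rot err [-0.1  0.2 -0.2]
0.0057, 0.0046, -0.0004, -0.1, 0.2, -0.2, 
 0.0079, 0.0071, -0.0004, -0.1, 0.2, -0.2, 
 0.0096, 0.0093, -0.0004, -0.1, 0.2, -0.2, 
 0.0105, 0.0107, -0.0004, -0.1, 0.2, -0.2, 
 0.0108, 0.0112, -0.0004, -0.1, 0.2, -0.2
```

Emit:
send_rows(moves=[0.0045,0.0036,-0.0003,0,0.2,-0.2,0.0072,0.0063,-0.0004,0,0.2,-0.2,0.0092,0.0088,-0.0004,0,0.2,-0.2,0.0102,0.0102,-0.0004,0,0.2,-0.2,0.0105,0.0108,-0.0004,0,0.2,-0.2])

```text
clock: 9.78
tool_pos: [0.5146, 0.1203, 0.1425]
eef_rot: [0.774, 0.633, -0.002, -0.001]
contact_force: [-6.0, 0.9, 4.5]
opening: 0.176
```

```bash
python3 - <<'E'
from h import *
from plant import r,imaging
st=r.get_state();report(st)
p=imaging.snapshot("scene")
im=p["image"][:,:,::-1]; cv2.imwrite("pics/s3.png",cv2.resize(im[200:320,300:460],None,fx=5,fy=5,interpolation=cv2.INTER_CUBIC))
p=imaging.snapshot("top")
im=p["image"][:,:,::-1]; cv2.imwrite("pics/t3.png",cv2.resize(im[170:290,200:360],None,fx=5,fy=5,interpolation=cv2.INTER_CUBIC))
E
python3 orb.py 598 598 598 598 598
```

```text
t 9.78 pos [0.5146 0.1203 0.1425] r 32.2 ang -121.7 z 0.1425 F case [-6.1 -0.3  4.5] open 0.176 rot err [-0.2  0.   0. ]
t 9.88 pos [0.5147 0.1203 0.1425] r 32.2 ang -121.6 z 0.1425 F case [-4.3  0.1  2.9] open 0.174 rot err [-0.2  0.   0. ]
-0.0003, -0.0001, -0.0003, -0.2, 0, 0, 
 -0.0003, -0.0001, -0.0003, -0.2, 0, 0, 
 -0.0003, -0.0001, -0.0003, -0.2, 0, 0, 
 -0.0003, -0.0001, -0.0003, -0.2, 0, 0, 
 -0.0003, -0.0001, -0.0003, -0.2, 0, 0
```

View pics/s3.png

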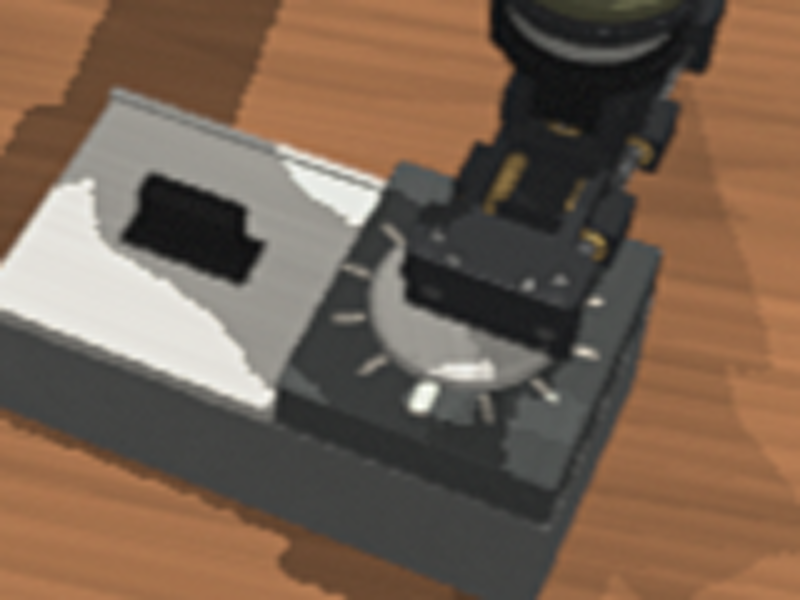

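View pics/t3.png

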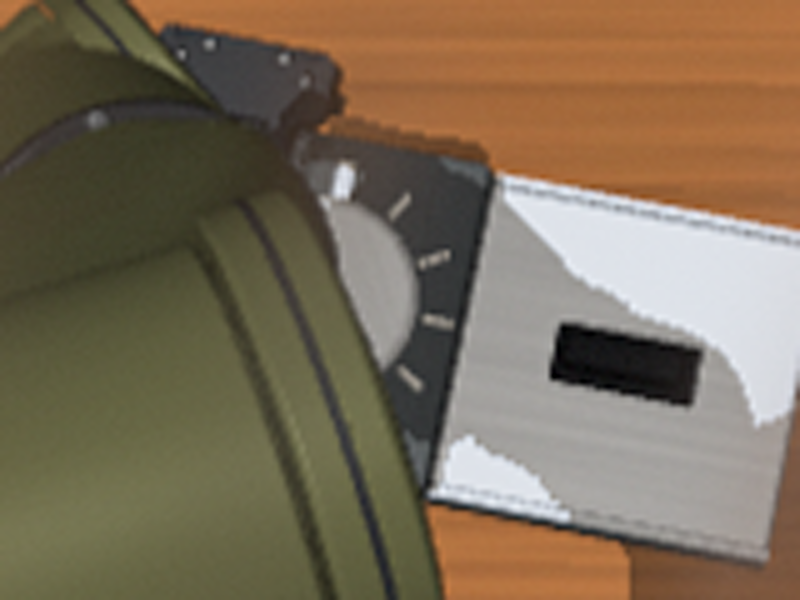

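The views show no sign of trouble, but the hand hides the crank in both pictures. From the measured TCP the dial is at 598°, which is eight the second time. Now I turn it anticlockwise.

```bash
python3 orb.py 595 589 580 569 557
```

```text
t 9.88 pos [0.5147 0.1203 0.1425] r 32.2 ang -121.6 z 0.1425 F case [-4.3  0.1  2.9] open 0.174 rot err [-0.2  0.   0. ]
-0.0012, -0.0015, -0.0003, -0.2, 0, 0, 
 -0.0033, -0.0041, -0.0002, -0.2, 0, 0, 
 -0.0068, -0.0077, -0.0002, -0.2, 0, 0, 
 -0.0119, -0.0111, -0.0002, -0.2, 0, 0, 
 -0.018, -0.0137, -0.0002, -0.2, 0, 0
```

Emit:
send_rows(moves=[-0.0012,-0.0015,-0.0002,-0.2,0,0,-0.0033,-0.004,-0.0002,-0.2,0,0,-0.0068,-0.0077,-0.0002,-0.2,0,0,-0.012,-0.011,-0.0002,-0.2,0,0,-0.018,-0.0137,-0.0002,-0.2,0,0])

```text
clock: 10.3
tool_pos: [0.4976, 0.1054, 0.1427]
eef_rot: [0.774, 0.633, 0.0, -0.0]
contact_force: [2.0, 2.2, -5.3]
opening: 0.175
```

```bash
python3 orb.py 545 533 521 509 497
```

```text
t 10.3 pos [0.4976 0.1054 0.1427] r 32.1 ang -163.0 z 0.1427 F case [ 1.5  2.5 -5.3] open 0.175 rot err [ 0.  -0.   0.1]
-0.0066, -0.0012, -0.0001, 0, 0, 0.1, 
 -0.0133, -0.0011, -0.0001, 0, 0, 0.1, 
 -0.0198, 0.0004, -0.0001, 0, 0, 0.1, 
 -0.0259, 0.0032, -0.0001, 0, 0, 0.1, 
 -0.0312, 0.0072, -0.0001, 0, 0, 0.1
```

Emit:
send_rows(moves=[-0.0066,-0.0012,0,0,0,0,-0.0133,-0.0011,0,0,0,0,-0.0198,0.0004,0,0,0,0,-0.0259,0.0032,0,0,0,0,-0.0312,0.0072,0,0,0,0])

```text
clock: 10.72
tool_pos: [0.499, 0.0729, 0.1427]
eef_rot: [0.774, 0.633, 0.001, -0.0]
contact_force: [2.5, 4.8, -6.8]
opening: 0.179
```

```bash
python3 orb.py 485 473 461 449 437
```

```text
t 10.72 pos [0.499  0.0729 0.1427] r 31.8 ang 135.8 z 0.1427 F case [ 1.5  5.2 -6.8] open 0.179 rot err [ 0.  -0.1  0.1]
-0.004, 0.0044, -0.0001, 0, -0.1, 0.1, 
 -0.0073, 0.0103, -0.0001, 0, -0.1, 0.1, 
 -0.0093, 0.0167, -0.0001, 0, -0.1, 0.1, 
 -0.0098, 0.0233, -0.0001, 0, -0.1, 0.1, 
 -0.009, 0.03, -0.0001, 0, -0.1, 0.1
```

Emit:
send_rows(moves=[-0.004,0.0046,0,0,0,0,-0.0073,0.0103,0,0,0,0,-0.0093,0.0167,0,0,0,0,-0.0098,0.0233,0,0,0,0,-0.009,0.03,0,0,0,0])

```text
clock: 11.13
tool_pos: [0.5255, 0.0582, 0.1426]
eef_rot: [0.774, 0.633, -0.0, -0.001]
contact_force: [-3.0, 5.7, -1.3]
opening: 0.173
```

```bash
python3 orb.py 425 413 401 389 377
```

```text
t 11.13 pos [0.5255 0.0582 0.1426] r 31.9 ang 79.0 z 0.1426 F case [-4.1  5.  -1.3] open 0.173 rot err [-0.1 -0.1  0.1]
0.0023, 0.0075, -0.0002, -0.1, -0.1, 0.1, 
 0.0057, 0.0132, -0.0002, -0.1, -0.1, 0.1, 
 0.0103, 0.0181, -0.0002, -0.1, -0.1, 0.1, 
 0.0157, 0.0219, -0.0002, -0.1, -0.1, 0.1, 
 0.0219, 0.0246, -0.0002, -0.1, -0.1, 0.1
```

Emit:
send_rows(moves=[0.0023,0.007,-0.0002,0,0,0,0.0057,0.0132,-0.0002,0,0,0,0.0103,0.0181,-0.0002,0,0,0,0.0157,0.0219,-0.0002,0,0,0,0.0219,0.0246,-0.0002,0,0,0])

```text
clock: 11.55
tool_pos: [0.5531, 0.0732, 0.1426]
eef_rot: [0.774, 0.633, -0.003, -0.001]
contact_force: [-4.1, -0.9, 1.0]
opening: 0.177
```

```bash
python3 orb.py 365 353 341 329 317
```

```text
t 11.55 pos [0.5531 0.0732 0.1426] r 32.1 ang 20.4 z 0.1426 F case [-3.8 -1.7  1. ] open 0.177 rot err [-0.3  0.2 -0. ]
0.0084, 0.0018, -0.0003, -0.3, 0.2, 0, 
 0.0151, 0.0017, -0.0003, -0.3, 0.2, 0, 
 0.0216, 0.0002, -0.0003, -0.3, 0.2, 0, 
 0.0277, -0.0027, -0.0003, -0.3, 0.2, 0, 
 0.033, -0.0067, -0.0003, -0.3, 0.2, 0
```

Emit:
send_rows(moves=[0.0078,0.0018,-0.0002,-0.3,0.2,0,0.0151,0.0017,-0.0002,-0.3,0.2,0,0.0216,0.0002,-0.0002,-0.3,0.2,0,0.0277,-0.0027,-0.0002,-0.3,0.2,0,0.033,-0.0067,-0.0002,-0.3,0.2,0])

```text
clock: 11.97
tool_pos: [0.5539, 0.1062, 0.1427]
eef_rot: [0.775, 0.633, 0.001, 0.001]
contact_force: [0.4, -5.7, -1.3]
opening: 0.174
```

```bash
python3 orb.py 305 293 281 269 257
```

```text
t 11.97 pos [0.5539 0.1062 0.1427] r 32.4 ang -41.3 z 0.1427 F case [ 1.5 -5.5 -1.3] open 0.174 rot err [ 0.1  0.  -0.1]
0.0048, -0.006, -0.0001, 0.1, 0, -0.1, 
 0.008, -0.0118, -0.0002, 0.1, 0, -0.1, 
 0.01, -0.0182, -0.0002, 0.1, 0, -0.1, 
 0.0106, -0.0249, -0.0002, 0.1, 0, -0.1, 
 0.0097, -0.0315, -0.0002, 0.1, 0, -0.1
```

Emit:
send_rows(moves=[0.0048,-0.0058,0,0,0,0,0.008,-0.0118,0,0,0,0,0.01,-0.0182,0,0,0,0,0.0106,-0.0249,0,0,0,0,0.0097,-0.0312,0,0,0,0])

```text
clock: 12.38
tool_pos: [0.5263, 0.1226, 0.1427]
eef_rot: [0.775, 0.633, 0.002, 0.002]
contact_force: [4.7, -3.2, -4.9]
opening: 0.174
```

```bash
python3 orb.py 247 236 226 217 210
```

```text
t 12.38 pos [0.5263 0.1226 0.1427] r 32.5 ang -100.5 z 0.1427 F case [ 5.2 -2.2 -4.9] open 0.174 rot err [ 0.3 -0.1 -0.1]
-0.0025, -0.0066, -0.0001, 0.3, -0.1, -0.1, 
 -0.0054, -0.0119, -0.0002, 0.3, -0.1, -0.1, 
 -0.009, -0.0163, -0.0002, 0.3, -0.1, -0.1, 
 -0.0127, -0.0196, -0.0002, 0.3, -0.1, -0.1, 
 -0.016, -0.0218, -0.0002, 0.3, -0.1, -0.1
```

Emit:
send_rows(moves=[-0.0025,-0.0064,0,0.2,0,0,-0.0054,-0.0119,0,0.2,0,0,-0.009,-0.0163,0,0.2,0,0,-0.0127,-0.0196,0,0.2,0,0,-0.0155,-0.0217,0,0.2,0,0])

```text
clock: 12.8
tool_pos: [0.5036, 0.1136, 0.1428]
eef_rot: [0.774, 0.633, 0.004, 0.0]
contact_force: [4.7, -0.3, -7.6]
opening: 0.174
```

```bash
python3 orb.py 203 196 189 184 182
```

```text
t 12.8 pos [0.5036 0.1136 0.1428] r 32.3 ang -144.9 z 0.1428 F case [ 4.7  0.7 -7.6] open 0.174 rot err [ 0.3 -0.3 -0. ]
-0.0061, -0.003, -0.0001, 0.3, -0.3, 0, 
 -0.0098, -0.0043, -0.0001, 0.3, -0.3, 0, 
 -0.0136, -0.0052, -0.0002, 0.3, -0.3, 0, 
 -0.0164, -0.0055, -0.0002, 0.3, -0.3, 0, 
 -0.0175, -0.0056, -0.0002, 0.3, -0.3, 0
```

Emit:
send_rows(moves=[-0.0055,-0.0027,0,0.2,-0.3,0,-0.0098,-0.0043,0,0.2,-0.3,0,-0.0138,-0.0052,0,0.2,-0.3,0,-0.0168,-0.0055,0,0.2,-0.3,0,-0.018,-0.0056,0,0.2,-0.3,0])

```text
clock: 13.22
tool_pos: [0.4946, 0.0975, 0.1427]
eef_rot: [0.774, 0.633, 0.001, 0.0]
contact_force: [4.2, 2.7, -6.6]
opening: 0.174
```

```bash
python3 - <<'E'
from h import *
from plant import r,imaging
st=r.get_state();report(st)
p=imaging.snapshot("scene")
im=p["image"][:,:,::-1]; cv2.imwrite("pics/s4.png",cv2.resize(im[200:320,300:460],None,fx=5,fy=5,interpolation=cv2.INTER_CUBIC))
E
python3 orb.py 180 180 180 180 180
```

```text
t 13.22 pos [0.4946 0.0975 0.1427] r 32.0 ang -178.1 z 0.1427 F case [ 3.5  3.5 -6.6] open 0.174 rot err [ 0.1 -0.1 -0. ]
t 13.27 pos [0.4946 0.0973 0.1427] r 32.0 ang -178.5 z 0.1427 F case [ 2.5  3.3 -6.3] open 0.171 rot err [ 0.1 -0.1 -0. ]
-0.0009, 0, -0.0001, 0.1, -0.1, 0, 
 -0.0009, 0, -0.0001, 0.1, -0.1, 0, 
 -0.0009, 0, -0.0001, 0.1, -0.1, 0, 
 -0.0009, 0, -0.0001, 0.1, -0.1, 0, 
 -0.0009, 0, -0.0001, 0.1, -0.1, 0
```

View pics/s4.png

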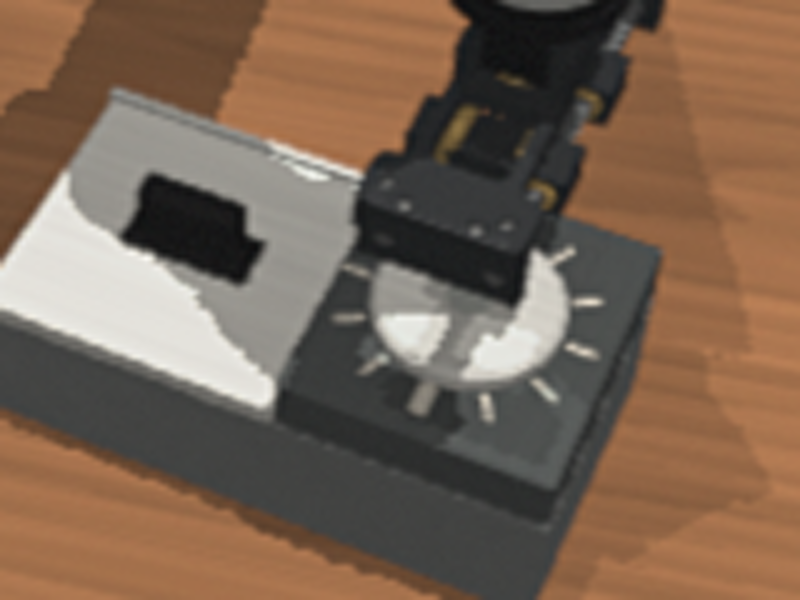

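The crank is still hidden by the hand. The TCP reads 181.5°, so I'll nudge 1–2° further and settle there.

Emit:
send_rows(moves=[-0.0005,0,0,0,0,0,-0.001,0,0,0,0,0,-0.001,0,0,0,0,0,-0.001,0,0,0,0,0,-0.001,0,0,0,0,0])

```text
clock: 13.68
tool_pos: [0.4945, 0.0967, 0.1428]
eef_rot: [0.774, 0.633, 0.002, 0.0]
contact_force: [2.6, 3.3, -7.2]
opening: 0.179
```

```bash
python3 orb.py 182 187 195 205 216
```

```text
t 13.68 pos [0.4945 0.0967 0.1428] r 32.0 ang -179.6 z 0.1428 F case [ 1.9  3.8 -7.2] open 0.179 rot err [ 0.1 -0.1 -0. ]
0.0009, 0, 0, 0.1, -0.1, 0, 
 0.0037, 0.0002, 0, 0.1, -0.1, 0, 
 0.0081, 0.0011, 0, 0.1, -0.1, 0, 
 0.0133, 0.003, 0, 0.1, -0.1, 0, 
 0.0186, 0.0061, 0, 0.1, -0.1, 0
```

Emit:
send_rows(moves=[0.001,0,0,0,0,0,0.0037,0.0002,0,0,0,0,0.008,0.0011,0,0,0,0,0.0133,0.003,0,0,0,0,0.0186,0.006,0,0,0,0])

```text
clock: 14.1
tool_pos: [0.5026, 0.1125, 0.1426]
eef_rot: [0.774, 0.633, -0.001, 0.0]
contact_force: [-0.4, -4.3, -2.1]
opening: 0.176
```

```bash
python3 orb.py 226 236 246 256 265
```

```text
t 14.1 pos [0.5026 0.1125 0.1426] r 32.3 ang -147.5 z 0.1426 F case [ 0.4 -4.3 -2.1] open 0.176 rot err [-0.   0.1 -0. ]
0.0057, 0.005, -0.0002, 0, 0.1, 0, 
 0.0092, 0.0093, -0.0002, 0, 0.1, 0, 
 0.0119, 0.0142, -0.0002, 0, 0.1, 0, 
 0.0137, 0.0195, -0.0002, 0, 0.1, 0, 
 0.0145, 0.0244, -0.0002, 0, 0.1, 0
```

Emit:
send_rows(moves=[0.0052,0.0046,0,0,0,0,0.0092,0.0093,0,0,0,0,0.0119,0.0142,0,0,0,0,0.0137,0.0195,0,0,0,0,0.0145,0.0244,0,0,0,0])

```text
clock: 14.52
tool_pos: [0.5294, 0.1224, 0.1426]
eef_rot: [0.774, 0.633, -0.001, -0.0]
contact_force: [-4.5, -1.8, 2.3]
opening: 0.172
```

```bash
python3 orb.py 274 283 291 298 303
```

```text
t 14.52 pos [0.5294 0.1224 0.1426] r 32.5 ang -95.1 z 0.1426 F case [-4.  -2.7  2.3] open 0.172 rot err [-0.1  0.1 -0. ]
-0.0005, 0.0051, -0.0003, -0.1, 0.1, 0, 
 -0.0012, 0.0101, -0.0003, -0.1, 0.1, 0, 
 -0.0025, 0.0144, -0.0003, -0.1, 0.1, 0, 
 -0.0041, 0.0179, -0.0003, -0.1, 0.1, 0, 
 -0.0055, 0.0203, -0.0003, -0.1, 0.1, 0
```

Emit:
send_rows(moves=[-0.0004,0.0049,0,0,0,0,-0.0012,0.0101,0,0,0,0,-0.0025,0.0144,0,0,0,0,-0.0041,0.0179,0,0,0,0,-0.0055,0.0203,0,0,0,0])

```text
clock: 14.93
tool_pos: [0.5487, 0.1131, 0.1426]
eef_rot: [0.774, 0.633, -0.001, -0.0]
contact_force: [-2.9, 0.2, 0.9]
opening: 0.172
```

```bash
python3 orb.py 307 311 315 318 321
```

```text
t 14.93 pos [0.5487 0.1131 0.1426] r 32.5 ang -56.6 z 0.1426 F case [-2.8 -0.4  0.9] open 0.172 rot err [-0.1  0.  -0. ]
-0.0016, 0.0014, -0.0002, -0.1, 0, 0, 
 -0.003, 0.0031, -0.0002, -0.1, 0, 0, 
 -0.0045, 0.0048, -0.0002, -0.1, 0, 0, 
 -0.0057, 0.0059, -0.0002, -0.1, 0, 0, 
 -0.007, 0.007, -0.0002, -0.1, 0, 0
```

Emit:
send_rows(moves=[-0.0016,0.0014,0,0,0,0,-0.003,0.0031,0,0,0,0,-0.0045,0.0048,0,0,0,0,-0.0057,0.0059,0,0,0,0,-0.007,0.007,0,0,0,0])

```text
clock: 15.35
tool_pos: [0.5545, 0.105, 0.1426]
eef_rot: [0.774, 0.633, -0.0, -0.0]
contact_force: [-1.9, 1.0, -0.3]
opening: 0.174
```

```bash
python3 orb.py 322 323.2 324.4 325.6 326.8
```

```text
t 15.35 pos [0.5545 0.105  0.1426] r 32.4 ang -39.0 z 0.1426 F case [-2.   0.6 -0.3] open 0.174 rot err [-0.  0. -0.]
-0.0006, 0.0001, -0.0002, 0, 0, 0, 
 -0.0012, 0.0005, -0.0002, 0, 0, 0, 
 -0.0017, 0.0009, -0.0002, 0, 0, 0, 
 -0.0023, 0.0012, -0.0002, 0, 0, 0, 
 -0.0028, 0.0016, -0.0002, 0, 0, 0
```

Emit:
send_rows(moves=[-0.0006,0.0002,0,0,0,0,-0.0012,0.0005,0,0,0,0,-0.0017,0.0009,0,0,0,0,-0.0023,0.0012,0,0,0,0,-0.0029,0.0016,0,0,0,0])

```text
clock: 15.77
tool_pos: [0.5557, 0.1024, 0.1427]
eef_rot: [0.774, 0.633, 0.0, -0.0]
contact_force: [-2.4, 1.5, -1.3]
opening: 0.172
```

```bash
python3 orb.py 328 329.2 330.4 331.6 332.8
```

```text
t 15.77 pos [0.5557 0.1024 0.1427] r 32.3 ang -33.8 z 0.1427 F case [-2.7  1.  -1.3] open 0.172 rot err [-0. -0.  0.]
-0.001, 0.0003, -0.0001, 0, 0, 0, 
 -0.0016, 0.0006, -0.0001, 0, 0, 0, 
 -0.0022, 0.0009, -0.0001, 0, 0, 0, 
 -0.0028, 0.0013, -0.0001, 0, 0, 0, 
 -0.0033, 0.0016, -0.0001, 0, 0, 0
```

Emit:
send_rows(moves=[-0.0008,0.0003,0,0,0,0,-0.0015,0.0006,0,0,0,0,-0.0021,0.0009,0,0,0,0,-0.0027,0.0013,0,0,0,0,-0.0033,0.0016,0,0,0,0])

```text
clock: 16.18
tool_pos: [0.5569, 0.0987, 0.1427]
eef_rot: [0.774, 0.633, 0.0, -0.0]
contact_force: [-1.9, 1.8, -0.8]
opening: 0.178
```

```bash
python3 orb.py 333.2 334.4 335.6 336.8 338
```

```text
t 16.18 pos [0.5569 0.0987 0.1427] r 32.3 ang -26.9 z 0.1427 F case [-2.2  1.4 -0.8] open 0.178 rot err [ 0. -0.  0.]
-0.0001, -0.0002, -0.0001, 0, 0, 0, 
 -0.0007, 0.0001, -0.0001, 0, 0, 0, 
 -0.0014, 0.0004, -0.0001, 0, 0, 0, 
 -0.002, 0.0006, -0.0001, 0, 0, 0, 
 -0.0026, 0.0009, -0.0001, 0, 0, 0
```

Emit:
send_rows(moves=[-0.0005,0.0001,0,0,0,0,-0.0011,0.0003,0,0,0,0,-0.0017,0.0005,0,0,0,0,-0.0023,0.0008,0,0,0,0,-0.0029,0.001,0,0,0,0])

```text
clock: 16.6
tool_pos: [0.5575, 0.0958, 0.1427]
eef_rot: [0.774, 0.633, 0.001, -0.0]
contact_force: [-0.2, 2.9, -1.7]
opening: 0.173
```

```bash
cat > lid.py <<'E'
from h import *
from plant import imaging
p=imaging.snapshot("scene")
cv2.imwrite("pics/lid_%d.png"%p["shot"],cv2.resize(p["image"][200:320,270:430,::-1],None,fx=5,fy=5,interpolation=cv2.INTER_CUBIC))
for o in imaging.pinpoint("lid_grip",p)[:1]:
    X=ray(p,o["point"][0]*640,o["point"][1]*480,.096); d=X[:2]-A[:2]
    print("lid shift mm",round(-(d@EY[:2]+.06)*1000,1),"x",round(d@EX[:2]*1000,1),o["score"],p["shot"])
E
python3 lid.py; python3 orb.py 338.8 340 341.2 342.4 343.6
```

```text
lid shift mm -10.5 x 8.9 0.61 13
t 16.7 pos [0.5575 0.0956 0.1427] r 32.2 ang -21.3 z 0.1427 F case [-1.7  1.6 -1.9] open 0.175 rot err [ 0.  -0.1  0. ]
-0.0001, -0.0002, -0.0001, 0, -0.1, 0, 
 -0.0007, 0.0001, -0.0001, 0, -0.1, 0, 
 -0.0014, 0.0003, -0.0001, 0, -0.1, 0, 
 -0.002, 0.0005, -0.0001, 0, -0.1, 0, 
 -0.0027, 0.0007, -0.0001, 0, -0.1, 0
```

View pics/lid_13.png

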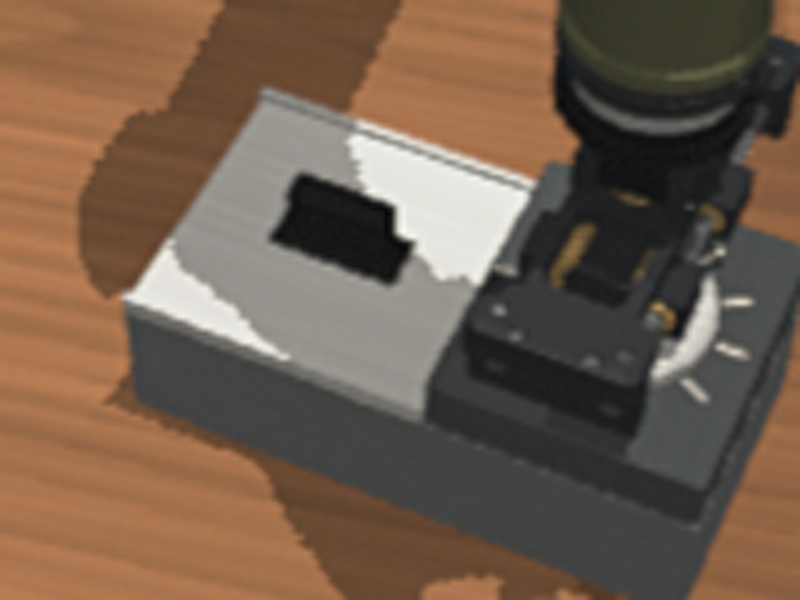

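Emit:
send_rows(moves=[-0.0006,0.0001,0,0,0,0,-0.0012,0.0002,0,0,0,0,-0.0018,0.0003,0,0,0,0,-0.0024,0.0005,0,0,0,0,-0.003,0.0007,0,0,0,0])

```text
clock: 17.12
tool_pos: [0.5578, 0.0927, 0.1427]
eef_rot: [0.774, 0.633, 0.001, -0.0]
contact_force: [-0.8, 3.2, -2.8]
opening: 0.176
```

```bash
python3 lid.py; python3 orb.py 344.8 346 347.2 348.4 349.6
```

```text
lid shift mm -4.2 x -4.3 0.73 14
t 17.22 pos [0.5578 0.0924 0.1427] r 32.1 ang -15.5 z 0.1427 F case [-0.1  3.4 -2.8] open 0.171 rot err [ 0.1 -0.1  0. ]
-0.0002, -0.0001, -0.0001, 0.1, -0.1, 0, 
 -0.0009, 0.0001, -0.0001, 0.1, -0.1, 0, 
 -0.0015, 0.0002, -0.0001, 0.1, -0.1, 0, 
 -0.0022, 0.0004, -0.0001, 0.1, -0.1, 0, 
 -0.0028, 0.0005, -0.0001, 0.1, -0.1, 0
```

Emit:
send_rows(moves=[-0.0006,0,0,0,0,0,-0.0012,0.0001,0,0,0,0,-0.0018,0.0002,0,0,0,0,-0.0024,0.0004,0,0,0,0,-0.003,0.0005,0,0,0,0])

```text
clock: 17.63
tool_pos: [0.5579, 0.089, 0.1427]
eef_rot: [0.774, 0.633, 0.001, 0.0]
contact_force: [-0.3, 2.2, -3.3]
opening: 0.172
```

```bash
cat > lid.py <<'E'
from h import *
from plant import imaging
p=imaging.snapshot("scene")
cv2.imwrite("pics/lid_%d.png"%p["shot"],cv2.resize(p["image"][200:320,270:430,::-1],None,fx=5,fy=5,interpolation=cv2.INTER_CUBIC))
g=cv2.cvtColor(p["image"],cv2.COLOR_RGB2GRAY)
n,l,s,cc=cv2.connectedComponentsWithStats((g<40).astype(np.uint8))
e=np.array([338.5,245])
best=min((i for i in range(1,n) if 80<s[i,4]<800),key=lambda i:np.hypot(*(cc[i]-e)))
X=ray(p,*cc[best],.09); d=X[:2]-A[:2]
print("blob",cc[best].round(1),s[best,4],"lid shift mm",round(-(d@EY[:2]+.06)*1000,1),"shot",p["shot"])
E
python3 lid.py; python3 orb.py 350.8 352 353.2 354.4 355.6
```

```text
blob [337.9 245.3] 318 lid shift mm -1.5 shot 15
t 17.68 pos [0.5579 0.0887 0.1427] r 32.1 ang -9.0 z 0.1427 F case [-0.2  1.7 -2.9] open 0.172 rot err [ 0.1 -0.  -0. ]
0.0001, -0.0001, -0.0001, 0.1, 0, 0, 
 -0.0006, 0, -0.0001, 0.1, 0, 0, 
 -0.0012, 0.0001, -0.0001, 0.1, 0, 0, 
 -0.0019, 0.0001, -0.0001, 0.1, 0, 0, 
 -0.0026, 0.0002, -0.0001, 0.1, 0, 0
```

Not dropped yet (lid shift about 0). Continuing.

Emit:
send_rows(moves=[-0.0006,0,0,0,0,0,-0.0012,0,0,0,0,0,-0.0018,0.0001,0,0,0,0,-0.0024,0.0001,0,0,0,0,-0.003,0.0002,0,0,0,0])

```text
clock: 18.1
tool_pos: [0.5575, 0.0855, 0.1427]
eef_rot: [0.774, 0.633, 0.001, 0.0]
contact_force: [0.7, 1.7, -3.1]
opening: 0.179
```

```bash
python3 lid.py; python3 orb.py 356.8 358 359.2 360.4 361.6
```

```text
blob [337.6 245.2] 316 lid shift mm -0.8 shot 16
t 18.15 pos [0.5575 0.0854 0.1427] r 32.0 ang -2.9 z 0.1427 F case [ 0.9  2.1 -2.8] open 0.172 rot err [ 0.1 -0.  -0. ]
0.0001, 0, -0.0001, 0.1, 0, 0, 
 -0.0005, 0, -0.0001, 0.1, 0, 0, 
 -0.0012, 0, -0.0001, 0.1, 0, 0, 
 -0.0019, 0, -0.0001, 0.1, 0, 0, 
 -0.0025, 0, -0.0001, 0.1, 0, 0
```

Emit:
send_rows(moves=[-0.0006,0,0,0,0,0,-0.0012,0,0,0,0,0,-0.0018,0,0,0,0,0,-0.0024,0,0,0,0,0,-0.003,0,0,0,0,0])

```text
clock: 18.57
tool_pos: [0.5569, 0.0824, 0.1427]
eef_rot: [0.774, 0.633, 0.0, 0.0]
contact_force: [0.9, 1.5, -2.6]
opening: 0.171
```

```bash
python3 lid.py; python3 orb.py 362.8 364 365.2 366.4 367.6
```

```text
blob [334.  243.9] 317 lid shift mm 8.1 shot 17
t 18.62 pos [0.5568 0.0822 0.1427] r 32.0 ang 2.9 z 0.1427 F case [ 0.4  1.1 -2.2] open 0.176 rot err [ 0.1  0.  -0.1]
0, 0, -0.0001, 0.1, 0, -0.1, 
 -0.0006, -0.0001, -0.0001, 0.1, 0, -0.1, 
 -0.0013, -0.0001, -0.0001, 0.1, 0, -0.1, 
 -0.002, -0.0002, -0.0001, 0.1, 0, -0.1, 
 -0.0026, -0.0003, -0.0001, 0.1, 0, -0.1
```

The lid has sprung about 9 mm, so the bolt has dropped. I'll hold still and check.

Emit:
send_rows(moves=[0,0,0,0,0,0,0,0,0,0,0,0,0,0,0,0,0,0,0,0,0,0,0,0,0,0,0,0,0,0])

```text
clock: 19.03
tool_pos: [0.5568, 0.0821, 0.1427]
eef_rot: [0.774, 0.633, 0.0, 0.0]
contact_force: [0.5, 0.1, -2.7]
opening: 0.174
```

```bash
python3 lid.py; python3 orb.py 364 365 366 366 366; ls pics | tail -3
```

```text
blob [333.4 243.6] 319 lid shift mm 9.7 shot 18
t 19.08 pos [0.5568 0.0821 0.1427] r 32.0 ang 3.1 z 0.1427 F case [ 0.   1.1 -3.8] open 0.172 rot err [ 0.1  0.  -0.1]
-0.0005, -0.0001, -0.0001, 0.1, 0, -0.1, 
 -0.0011, -0.0001, -0.0001, 0.1, 0, -0.1, 
 -0.0016, -0.0002, -0.0001, 0.1, 0, -0.1, 
 -0.0016, -0.0002, -0.0001, 0.1, 0, -0.1, 
 -0.0016, -0.0002, -0.0001, 0.1, 0, -0.1
scene0.png
t3.png
top0.png
```

View pics/lid_18.png

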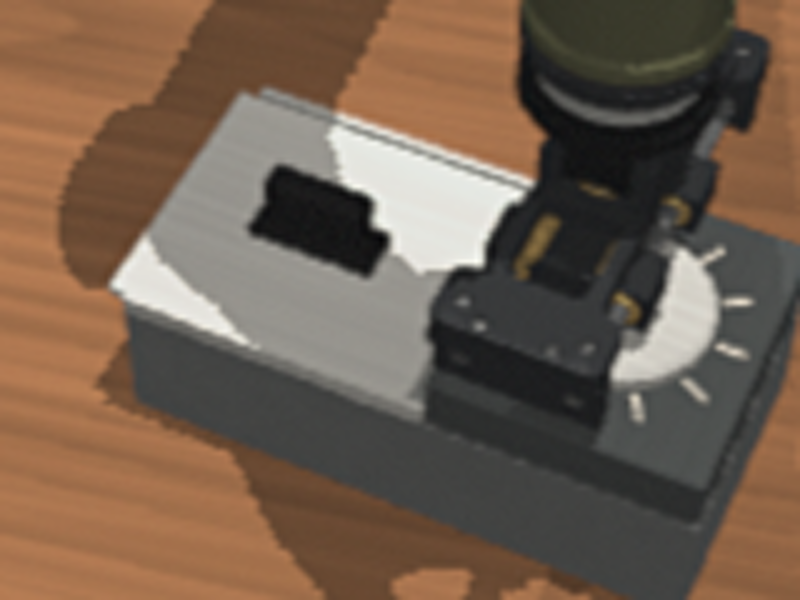

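The lid's left edge, near (115,288), now overhangs the tray by about 10 mm and the force on the dial is low. The bolt is in. I'm releasing the crank.

Emit:
send_rows(moves=[0,0,0,0,0,0,0,0,0,0,0,0,0,0,0,0,0,0,0,0,0,0,0,0,0,0,0,0,0,0], claw=-0.2)

```text
clock: 19.5
tool_pos: [0.5568, 0.0819, 0.1428]
eef_rot: [0.775, 0.633, 0.0, 0.001]
contact_force: [0.5, 0.7, 0.6]
opening: 0.527
```

Emit:
send_rows(moves=[0,0,-0.005,0,0,0,0,0,-0.018,0,0,0,0,0,-0.033,0,0,0,0,0,-0.046,0,0,0,0,0,-0.053,0,0,0])

```text
clock: 19.92
tool_pos: [0.5574, 0.0821, 0.1976]
eef_rot: [0.775, 0.633, 0.001, 0.001]
contact_force: [0.6, 0.3, -0.1]
opening: 0.6
```

```bash
python3 lid.py
python3 - <<'E'
from h import *
from plant import r
st=r.get_state();report(st)
g=np.array([A[0],A[1],0])-.071*EY; P0=st["tool_pos"]; P=np.array([g[0],g[1],.18]);print(P)
rows(st,[(P0+(P-P0)*f,RT) for f in (.06,.2,.38,.56,.74,.88,.96,1,1,1)])
E
```

```text
blob [333.4 243.6] 319 lid shift mm 9.8 shot 19
t 19.97 pos [0.5579 0.0822 0.1982] r 33.1 ang 2.3 z 0.1982 F case [-0.8  0.4  0.3] open 0.6 rot err [ 0.3 -0.1 -0.1]
[ 0.49776448 -0.04809473  0.18      ]
-0.0084, -0.002, 0.0011, 0.3, -0.1, -0.1, 
 -0.028, -0.0066, 0.0036, 0.3, -0.1, -0.1, 
 -0.0531, -0.0125, 0.0068, 0.3, -0.1, -0.1, 
 -0.0783, -0.0184, 0.01, 0.3, -0.1, -0.1, 
 -0.1034, -0.0244, 0.0133, 0.3, -0.1, -0.1, 
 -0.123, -0.029, 0.0158, 0.3, -0.1, -0.1, 
 -0.1342, -0.0316, 0.0172, 0.3, -0.1, -0.1, 
 -0.1398, -0.0329, 0.0179, 0.3, -0.1, -0.1, 
 -0.1398, -0.0329, 0.0179, 0.3, -0.1, -0.1, 
 -0.1398, -0.0329, 0.0179, 0.3, -0.1, -0.1
```

Emit:
send_rows(moves=[-0.012,-0.003,0,0.3,0,0,-0.04,-0.01,0.002,0.3,0,0,-0.078,-0.018,0.005,0.3,0,0,-0.11,-0.026,0.012,0.3,0,0,-0.132,-0.031,0.018,0.3,0,0])

```text
clock: 20.38
tool_pos: [0.4981, -0.0454, 0.179]
eef_rot: [0.776, 0.631, -0.002, -0.001]
contact_force: [0.1, -0.7, -0.5]
opening: 0.598
```

Run:
```python
from h import *
from plant import r,imaging
p=imaging.snapshot("scene")
cv2.imwrite("pics/s5.png",cv2.resize(p["image"][180:300,280:440,::-1],None,fx=5,fy=5,interpolation=cv2.INTER_CUBIC))
st=r.get_state();report(st)
g=np.array([A[0],A[1],0])-.071*EY; P0=st["tool_pos"]; P=np.array([g[0],g[1],.110])
D=np.array([P[0],P[1],P0[2]])
rows(st,[(D+(P-D)*f,RT) for f in (0.05,.3,.6,.9,1,1)])
```

```text
t 20.43 pos [ 0.4953 -0.0499  0.1777] r 143.3 ang 90.8 z 0.1777 F case [-1.  -3.2 -0.7] open 0.601 rot err [-0.5  0.4 -0.6]
0.0023, 0.0021, 0.0033, -0.5, 0.4, -0.6, 
 0.0025, 0.0022, 0.0203, -0.5, 0.4, -0.6, 
 0.0026, 0.0024, 0.0406, -0.5, 0.4, -0.6, 
 0.0028, 0.0026, 0.0609, -0.5, 0.4, -0.6, 
 0.0028, 0.0026, 0.0676, -0.5, 0.4, -0.6, 
 0.0028, 0.0026, 0.0676, -0.5, 0.4, -0.6
```

View pics/s5.png

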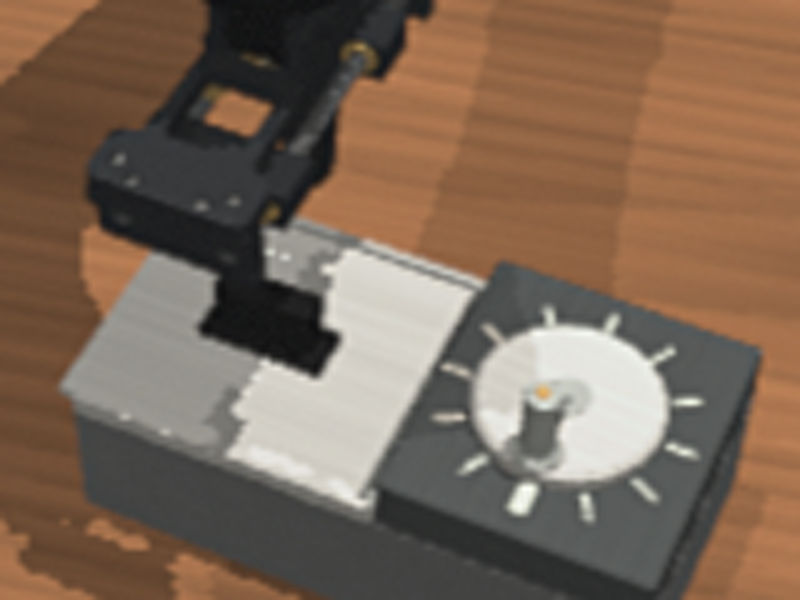

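The crank stands just short of or at twelve (foot about (530,458), thick tick at (520,498)). The lid is sprung and the fingers are over the grip at (265,320). Descending to it.

Emit:
send_rows(moves=[0.002,0.002,0.004,-0.4,0.4,-0.5,0.003,0.003,0.018,-0.4,0.4,-0.5,0.003,0.003,0.036,-0.4,0.4,-0.5,0.003,0.003,0.05,-0.4,0.4,-0.5,0.003,0.003,0.058,-0.4,0.4,-0.5])

```text
clock: 20.85
tool_pos: [0.4974, -0.0477, 0.1179]
eef_rot: [0.774, 0.633, -0.001, -0.001]
contact_force: [0.2, 0.5, -0.2]
opening: 0.602
```

Run:
```python
from h import *
from plant import r,imaging
st=r.get_state();report(st)
g=np.array([A[0],A[1],0])-.071*EY; P=np.array([g[0],g[1],.110])
rows(st,[(P,RT)]*2)
```

```text
t 20.85 pos [ 0.4974 -0.0477  0.1179] r 140.7 ang 90.2 z 0.1179 F case [ 0.1  0.5 -0.2] open 0.602 rot err [-0.2  0.  -0. ]
-0.0003, 0.0004, 0.0079, -0.2, 0, 0, 
 -0.0003, 0.0004, 0.0079, -0.2, 0, 0
```

Emit:
send_rows(moves=[0,0,0.005,-0.2,0,0,0,0,0.007,-0.2,0,0,0,0,0.007,-0.2,0,0,0,0,0.007,-0.2,0,0,0,0,0.007,-0.2,0,0], claw=1, grip_force=15)

```text
clock: 21.27
tool_pos: [0.4979, -0.0477, 0.1115]
eef_rot: [0.774, 0.633, 0.0, 0.0]
contact_force: [0.2, -0.1, 0.1]
opening: 0.244
```

Emit:
send_rows(moves=[0,0,0,0,0,0,0,0,0,0,0,0,0,0,0,0,0,0,0,0,0,0,0,0,0,0,0,0,0,0])

```text
clock: 21.68
tool_pos: [0.4985, -0.0478, 0.1119]
eef_rot: [0.774, 0.633, 0.001, 0.001]
contact_force: [2.1, -1.5, 1.5]
opening: 0.184
```

Run:
```python
from h import *
from plant import r,imaging
st=r.get_state();report(st)
```

```text
t 21.68 pos [ 0.4985 -0.0478  0.1119] r 140.6 ang 89.7 z 0.1119 F case [ 2.3 -1.   1.5] open 0.184 rot err [ 0.1 -0.  -0. ]
```

Emit:
send_rows(moves=[-0.003,0,0,0,0,0,-0.008,0,0,0,0,0,-0.014,0,0,0,0,0,-0.02,0,0,0,0,0,-0.025,0,0,0,0,0])

```text
clock: 22.1
tool_pos: [0.4935, -0.073, 0.1119]
eef_rot: [0.774, 0.633, 0.001, 0.001]
contact_force: [1.3, 0.6, -0.4]
opening: 0.177
```

```bash
python3 lid.py
python3 - <<'E'
from h import *
from plant import r,imaging
st=r.get_state();report(st)
E
```

```text
blob [315.2 242.3] 441 lid shift mm 48.4 shot 21
t 22.15 pos [ 0.4933 -0.0744  0.1119] r 167.7 ang 89.7 z 0.1119 F case [1.4 0.2 0.5] open 0.183 rot err [ 0.1  0.  -0.1]
```

Emit:
send_rows(moves=[-0.005,0,0,0,0,0,-0.01,0,0,0,0,0,-0.015,0,0,0,0,0,-0.019,0,0,0,0,0,-0.021,0,0,0,0,0])

```text
clock: 22.57
tool_pos: [0.4891, -0.0955, 0.1119]
eef_rot: [0.775, 0.632, 0.001, 0.001]
contact_force: [1.8, 2.5, -1.3]
opening: 0.179
```

Emit:
send_rows(moves=[-0.001,0,0,0,0,0,-0.002,0,0,0,0,0,-0.003,0,0,0,0,0,-0.004,0,0,0,0,0,-0.005,0,0,0,0,0])

```text
clock: 22.98
tool_pos: [0.4882, -0.0998, 0.1119]
eef_rot: [0.775, 0.632, 0.001, 0.001]
contact_force: [1.8, 5.9, -0.9]
opening: 0.18
```

Run:
```python
from h import *
from plant import r,imaging
st=r.get_state();report(st)
p=imaging.snapshot("top")
cv2.imwrite("pics/t6.png",cv2.resize(p["image"][180:300,230:390,::-1],None,fx=5,fy=5,interpolation=cv2.INTER_CUBIC))
p=imaging.snapshot("scene")
cv2.imwrite("pics/s6.png",cv2.resize(p["image"][180:300,260:420,::-1],None,fx=5,fy=5,interpolation=cv2.INTER_CUBIC))
```

```text
t 22.98 pos [ 0.4882 -0.0998  0.1119] r 193.6 ang 89.7 z 0.1119 F case [ 0.6  6.1 -0.9] open 0.18 rot err [ 0.2 -0.  -0.1]
```

View pics/s6.png

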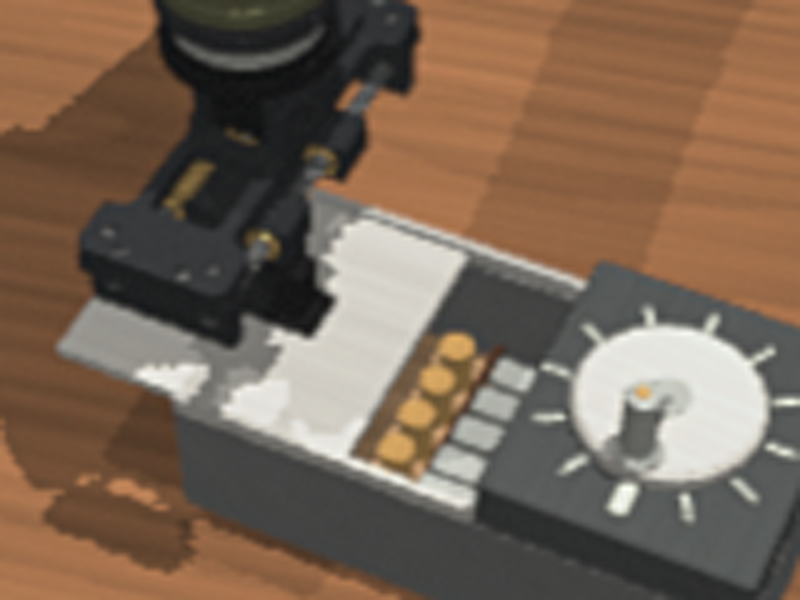

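The lid is well open, with the tray contents visible. The force rose to 6 N, so I'm creeping on to confirm the stop.

Emit:
send_rows(moves=[-0.0005,0,0,0,0,0,-0.001,0,0,0,0,0,-0.0015,0,0,0,0,0,-0.002,0,0,0,0,0,-0.0025,0,0,0,0,0])

```text
clock: 23.5
tool_pos: [0.4882, -0.0999, 0.1119]
eef_rot: [0.774, 0.633, 0.002, 0.0]
contact_force: [3.6, 8.8, -0.9]
opening: 0.183
```

Run:
```python
from h import *
from plant import r,imaging
st=r.get_state();report(st)
```

```text
t 23.5 pos [ 0.4882 -0.0999  0.1119] r 193.7 ang 89.7 z 0.1119 F case [ 1.8  9.3 -0.9] open 0.183 rot err [ 0.2 -0.2  0. ]
```

The lid no longer moves as the force rises, so it is at its stop. Releasing.

Emit:
send_rows(moves=[0,0,0,0,0,0,0,0,0,0,0,0,0,0,0,0,0,0,0,0,0,0,0,0,0,0,0,0,0,0], claw=-0.2)

```text
clock: 23.92
tool_pos: [0.4878, -0.1008, 0.1119]
eef_rot: [0.775, 0.633, 0.002, 0.0]
contact_force: [0.6, -0.8, 0.3]
opening: 0.538
```

Emit:
send_rows(moves=[0,0,-0.005,0,0,0,0,0,-0.02,0,0,0,0,0,-0.04,0,0,0,0,0,-0.06,0,0,0,0,0,-0.07,0,0,0])

```text
clock: 24.33
tool_pos: [0.488, -0.1012, 0.184]
eef_rot: [0.775, 0.632, 0.002, 0.001]
contact_force: [-1.0, 0.6, -0.4]
opening: 0.598
```

Emit:
send_rows(moves=[-0.01,0,-0.01,0,0,0,-0.03,0,-0.03,0,0,0,-0.06,0,-0.05,0,0,0,-0.09,0,-0.06,0,0,0,-0.12,0,-0.07,0,0,0])

```text
clock: 24.75
tool_pos: [0.4631, -0.2203, 0.2553]
eef_rot: [0.775, 0.632, 0.003, 0.002]
contact_force: [-0.1, -0.2, -0.4]
opening: 0.602
```

Emit:
send_rows(moves=[-0.03,0,0,0,0,0,-0.06,0,0,0,0,0,-0.085,0,0,0,0,0,-0.1,0,0,0,0,0,-0.105,0,0,0,0,0])

```text
clock: 25.17
tool_pos: [0.4402, -0.3268, 0.2551]
eef_rot: [0.776, 0.63, 0.001, 0.002]
contact_force: [-0.5, -1.3, -0.1]
opening: 0.602
```

Emit:
send_rows(moves=[0,0,0,0,0,0,0,0,0,0,0,0,0,0,0,0,0,0,0,0,0,0,0,0,0,0,0,0,0,0])

```text
clock: 25.58
tool_pos: [0.4407, -0.3255, 0.2553]
eef_rot: [0.776, 0.631, 0.002, 0.002]
contact_force: [0.1, -0.0, 0.1]
opening: 0.597
```

```bash
python3 lid.py
python3 - <<'E'
from h import *
from plant import r,imaging
st=r.get_state();report(st)
for n in ("top","scene"):
    p=imaging.snapshot(n); cv2.imwrite(f"pics/end_{n}.png",p["image"][:,:,::-1])
    for q,z in (("mug",0),("wrench",0),("bearing",0)):
        for o in imaging.pinpoint(q,p)[:1]: print(n,q,ray(p,o["point"][0]*640,o["point"][1]*480,z)[:2].round(3))
E
```

```text
blob [312.4 236.1] 291 lid shift mm 62.4 shot 24
t 25.63 pos [ 0.4406 -0.3257  0.2552] r 424.5 ang 90.1 z 0.2552 F case [ 0.2 -0.4  0.6] open 0.596 rot err [ 0.3  0.  -0.3]
top mug [0.577 0.346]
top bearing [0.413 0.316]
scene mug [0.574 0.338]
scene wrench [ 0.489 -0.454]
scene bearing [0.421 0.312]
```

View pics/end_top.png

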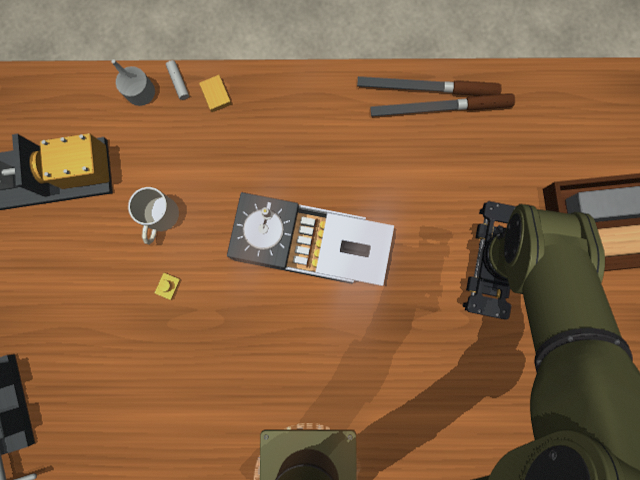

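View pics/end_scene.png

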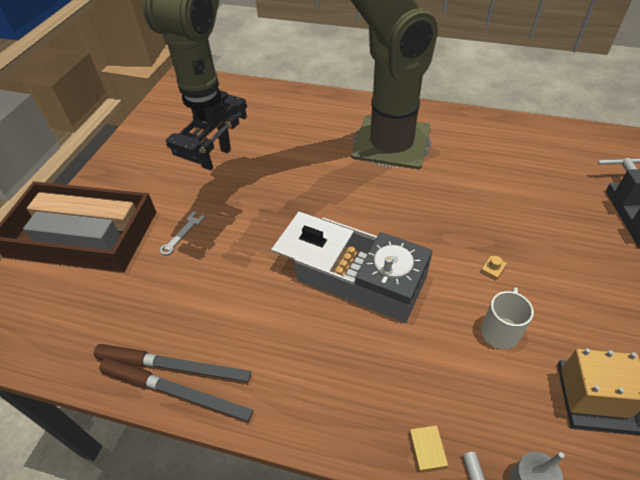

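The final pictures show the lid fully out with its grip at about (354,247) in the top view, the crank near twelve, and the mug, wrench and bearing in place. The gripper is clear. Handing in.

```bash
python3 -c "
from plant import r
print(r.finish_job())"
```

```text
the job is handed in; nothing more can be done
None
```

The case is unlocked, the lid is open to its stop, and the gripper is clear of everything. I handed the job in at about 26 s. All the dial angles below come from the measured tool position.

- **Dialing:** I turned the crank clockwise past eight once and stopped at about 598° (eight the second time). I then turned it anticlockwise past six once and stopped at about 180.4° (six the second time). The last turn was slow and clockwise. The bolt dropped at about 360–363°, and the lid sprang open about 10 mm.
- **Lid:** I slid it out until it stopped moving as the pull rose to about 9 N, which is more than its sliding friction. The camera puts it about 63–64 mm open, against the nominal 65 mm. I then let go and backed away.

**What I could not check, or where readings disagreed:**
- The hand hid the crank in the pictures at eight and six, so those two stops rest on the tool position alone, which I put within about 2–3°.
- I did not push the dial on until it met the bolt. Once the lid had sprung open I let go, so as not to strain the lock.
- The network's reading of the lid grip position was unreliable, so I tracked the grip by its dark outline instead.
- The final network readings for the mug and bearing agree with the starting ones to within about 8 mm. The wrench was found only in the side view at the end, and that reading matches its start position within about 6 mm. The pictures show none of them disturbed.

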